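# Power up the brush cleaner and scrub the long brush in its beaker

## Task

Get the bench brush cleaner running: slide the flat round cell across the deck, never lifting it, until it drops flush into its round pocket, and then throw the toggle switch all the way over, away from the robot. Then take the long brush from its stand and scrub it up and down in the steel beaker - three times down to the bottom with a raise of more than half the beaker's depth after the first and second - and leave it standing in the beaker, bristles down, and let go. Keep the cell seated and the switch on, and do not disturb the spray bottle, the can and the wooden shoe last.

Things in the scene. Friction and masses are not known exactly. Their poses are not given: they have to be found in the camera images.
- cleaner: The brush cleaner, fixed to the desk: a flat grey deck 180 (its x) x 420 (its y) mm, top surface 22 mm above the desk. Origin: centre of the underside; z up. Carries, along its y axis: the pocket at y +50 mm, the toggle switch at y -55 mm, the beaker at y -155 mm (all at x = 0). It varies in position and yaw (up to 0.3 rad).
- pocket (a point): Centre of the round pocket's mouth, level with the deck's top. The pocket is 40 mm across and 6 mm deep with a dark floor. Axes as the cleaner's.
- cell: Flat round steel cell, 36 mm in diameter, 6 mm thick, about 35 g (varies), loose, lying flat on the bare deck to the +y side of the pocket. Origin: centre of its underside; z is its axis. Seated, its top is flush with the deck and its origin is 6 mm below pocket.
- switch (a joint): Angle of the toggle switch on the deck: 0 = off, leaning about 0.5 rad toward the cleaner's -x side; 1.0 = fully over, leaning toward its +x side. Starts 0 to 0.15. It turns about the cleaner's y axis with light friction (about 1.2 N at the ball), has hard stops at both ends and stays where it is left.
- switch_tip (a point): Centre of the 26 mm steel ball at the end of the toggle stick (10 mm thick), 50 mm from the pivot. The pivot lies 22 mm above the deck, in a fixed black block 70 (cleaner x) x 50 x 25 mm high centred at the cleaner y -55 mm; the top of a drum on the pivot is 35 mm above the deck.
- beaker_in (a point): Centre of the beaker's inner floor. Steel beaker fixed upright on the deck, inner diameter 56 mm, outer 64 mm, inner depth 90 mm (rim 90 mm above this point). Axes as the cleaner's.
- stand: White ceramic tube fixed on the desk, foot 60 mm in diameter and 6 mm high, tube outer 38 mm, inner 30 mm, 70 mm high. Origin: centre of its underside. It stands to the left or to the right of the cleaner.
- brush: Long round brush, 190 mm, about 60 g, loose, standing upright in the stand with its bristles down. Origin: centre of the bristle end's flat bottom face (the underside); z runs up along the brush to the handle. Black bristle head 24 mm in diameter from z 0 to 52 mm, steel stem 7 mm to 110 mm, round wooden handle 16 mm in diameter from 110 to 190 mm. In the stand its origin is 6 mm above the desk.
- spray: Bystander: white bottle, 44 mm in diameter, 120 mm high. Origin: centre of its underside. Stands on the other side of the cleaner from the stand.
- can: Bystander: black can, 58 mm in diameter, 100 mm high, beyond and to one side of the cleaner. Origin: centre of its underside.
- last: Bystander: block-shaped wooden shoe last, about 100 x 60 x 85 mm, beyond and to one side of the cleaner. Origin: centre of its underside.
Things that resemble listed ones, but are neither listed nor needed, are in the scene too. Leave any pink or turquoise look-alike of the brush alone.

How it is judged:
On the way, in this order (a step that is already met when the one before it is completed fails the run):
1. the cell has dropped into the pocket (horizontal distance between cell and pocket below 0.004 m and z of cell in the frame of pocket below -0.004 m and angle between cell's own z axis and vertical below 0.1 rad), for 0.2 s.
2. the switch is thrown fully over (value of joint switch above 0.85 rad), for 0.1 s.
3. the brush is down at the bottom of the beaker (horizontal distance between brush and beaker_in below 0.028 m and z of brush in the frame of beaker_in below 0.02 m and angle between brush's own z axis and vertical below 0.7 rad).
4. the brush is raised more than half the beaker's depth (horizontal distance between brush and beaker_in below 0.028 m and z of brush in the frame of beaker_in above 0.045 m).
5. down again (second time) (all of step 3).
6. raised again (all of step 4).
7. down a third time (all of step 5).
At the end, for the whole second after the job is handed in: The cell lies flat in the pocket (centre within 4 mm of the pocket's, underside at least 4 mm below the deck's top), the switch is past 0.85 rad, and the brush stands at rest in the beaker, bristle end within 28 mm of its axis and within 20 mm of its floor, leaning less than 0.7 rad (all of step 1 and all of step 7 and value of joint switch above 0.85 rad and linear speed of each of brush, cell below 0.02 m/s); the robot touches nothing.
It fails at once if the cell is lifted off the deck (more than 12 mm) (z of cell in the frame of pocket above 0.012 m).
It fails at once if the cell falls off the deck (height (world z) of cell below 0.008 m).
It fails at once if the spray bottle is moved more than 30 mm or knocked over (distance of spray from where it was at the start of the episode above 0.03 m or angle between spray's own z axis and vertical above 0.5 rad).
It fails at once if the can is moved more than 30 mm or knocked over (distance of can from where it was at the start of the episode above 0.03 m or angle between can's own z axis and vertical above 0.5 rad).
It fails at once if the shoe last is moved more than 30 mm or knocked over (distance of last from where it was at the start of the episode above 0.03 m or angle between last's own z axis and vertical above 0.5 rad).
It also fails if it takes over 64 s, if anything falls off the work surface, if the arm or the gripper's body presses on something with over 40 N, if the wrist force passes 120 N, or if a joint passes its speed limit or range.

## Robot

A 7-joint arm with a two-finger parallel gripper is mounted at the origin on the work surface. World frame = base frame: x ahead of the robot, y to its left, z up, the work surface at z = 0. Lengths are in m, angles in rad, forces in N, time in s.
With the tool pointing down it reaches from about 0.425 to 0.875 m from the base axis. Payload 4.7 kg.
Tool frame: the origin (TCP) lies at the very end of the fingers, on their centre line; the grasp point (between the pads) lies 19 mm behind it; x points along the fingers, z is the direction in which the jaws open and shut, and the axes are right-handed (so a half turn about x gives the same grasp; the last joint's range is limited). The gripper opens to 87 mm and grips with 3 to 60 N. Pads are 19 mm wide; open, the fingers measure 117 mm over their backs; the gripper's body (75 mm by 190 mm) begins 51 mm behind the grasp point.
Start: joints at [-1.143, 0.321, -0.07, 1.45, 0.023, 1.371, -0.057], TCP at [0.261, 0.595, 0.223] pointing down, gripper open.
Joint ranges: [-2.86, 2.86], [-0.3, 2.09], [-1.38, 1.24], [0.06, 2.45], [-1.56, 4.7], [0.09, 2.05], [-2.69, 2.69]. Speed limits (rad/s): [2.57, 2.57, 3.14, 3.14, 3.14, 3.14, 3.14].

## Interface

Orientations are given as a rotation vector (axis times angle).
In Python, from bench import * gives the robot as it stands.
- The arm moves only by the shell command python3 -m handwheel 'ROWS' [OPENING] [FORCE]. ROWS is JSON, a list of rows, each an object with "xyz": the shift along the world's x, y, z in cm, a list of three; "angular": the turn, a rotation vector about the world's x, y, z in degrees, a list of three. A call has 1 to 5 rows; each row shifts and turns the pose as measured when the row begins; what a row does not reach is not made up. A row lasts 1/12 s, in which the tool goes at most 41.7 mm and 7.16 degrees, less where a joint would pass 70% of its speed; a pose out of reach is approached as far as the arm can. A call with a gripper value outside its range is refused whole. OPENING is the finger opening in cm, from 0 to 8.7, set as the call begins (- or left out, the last holds). The fingers move at their own pace and stop on an object; FORCE is the grip in N (left out, the last holds). Time passes only in rows, so rows that do not move let the fingers close. It gives the time, the measured TCP pose, the force and the opening at its end, in the units of the state.
- get_state(): the state, without advancing time (a new reading comes with each control period).
- get_image(name): name is "scene" or "top"; returns a dict with "pixels" (384x512x3 uint8, blue, green, red), "K" (3x3 intrinsics, pixels), "dist" ([k1, k2, p1, p2, k3] as OpenCV has them; the pictures are not rectified), "cam_to_world" (4x4, takes a point from camera to world coordinates). Camera axes: x right, y down, z forward; pixel columns grow to the right and rows downward; lengths in m; the calibration is good to about 2 mm. A picture is of the moment at which its call begins. There is no depth.
- close_job(): hands the job in, once; it reports no verdict.
The state is a dict: "time": time; "joint_positions": joint angles; "qd": joint speeds; "joint_torque": joint torques, N m; "position": TCP position; "tool_rot": TCP orientation; "ft_force": force on the tool from outside, world axes, zero at the start; "torque": the same for the moment, N m; "grip_width": opening from 0.0 (shut) to 1.0 (fully open).
Only numpy, scipy, OpenCV 4.12 (cv2) and the standard library are available. Lean on these libraries where they do the work, as an engineer would, in place of code of your own. Each camera call takes 0.05 s, during which the arm holds its last target.

## Working session

There is one attempt and no reset: what is moved stays moved. The work goes in short steps, Python scripts to look and compute and a shell command to move; the robot and the scene stay as the last step left them, time stands still between calls to the robot, and variables do not carry over. Pictures are saved under pics/ and viewed, and the job is handed in when it is done.

```bash
ls; mkdir -p pics
python3 - <<'E'
from bench import *
import cv2
s=get_state(); print(s)
for n in("scene","top"):
    d=get_image(n); cv2.imwrite(f"pics/{n}0.png",d["pixels"]); print(n,d["K"],d["dist"],d["cam_to_world"])
E
```

```text
pics
{'time': 0.0, 'joint_positions': array([-1.14292225,  0.32182941, -0.07009782,  1.45169125,  0.02262062,
        1.37077955, -0.05687563]), 'qd': array([ 0.00141067, -0.00046087,  0.0003564 ,  0.00080751, -0.00065265,
        0.00104212, -0.00085759]), 'joint_torque': array([ 1.72195028e-04, -4.91299224e+01, -4.04132176e-01, -3.12523448e+01,
       -6.39791088e-02,  4.38865414e-02,  1.67108765e-04]), 'position': array([0.26116558, 0.59461752, 0.22144929]), 'tool_rot': array([-0.90043733,  1.37855404,  0.89855578]), 'ft_force': array([ 0.3575564 ,  0.06112348, -0.21047345]), 'torque': array([-0.00973712,  0.0409306 , -0.03901468]), 'grip_width': 0.9990513670892253}
scene [[359.65528631   0.         254.35061109]
 [  0.         359.65528631 190.7976943 ]
 [  0.           0.           1.        ]] [-0.06292461  0.          0.          0.          0.        ] [[-0.21732564  0.75474504 -0.61897455  1.06564889]
 [ 0.97605337  0.16189146 -0.14529619  0.07409923]
 [-0.00945489 -0.63572878 -0.7718546   0.74730848]
 [ 0.          0.          0.          1.        ]]
top [[458.04351608   0.         253.04463554]
 [  0.         458.04351608 192.98439816]
 [  0.           0.           1.        ]] [-0.14911248  0.          0.          0.          0.        ] [[-0.02555852 -0.99049642  0.13514292  0.36116229]
 [-0.9994519   0.02816349  0.01739878 -0.04270527]
 [-0.02103952 -0.13462416 -0.99067334  1.47673104]
 [ 0.          0.          0.          1.        ]]
```

View pics/scene0.png

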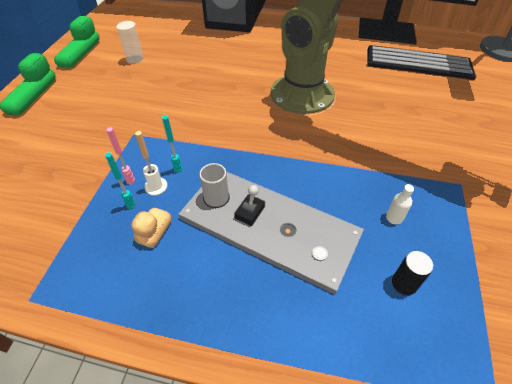

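View pics/top0.png

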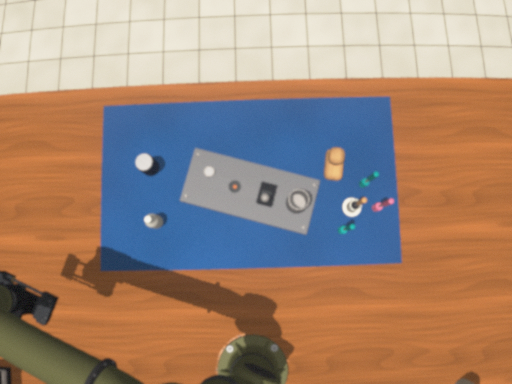

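The scene view shows the beaker at (214,185), the switch ball at (254,190), the pocket at (288,230) and the cell at (320,254). The stand with the wooden brush is at (153,180), between pink and turquoise look-alikes. Next I'll zoom in and measure.

```bash
cat > h.py <<'E'
from bench import *
import cv2, numpy as np
def ray(d,uv):
    p=cv2.undistortPoints(np.array([[uv]],float),d["K"],np.array(d["dist"]))[0,0]
    T=np.array(d["cam_to_world"]); v=T[:3,:3]@np.array([p[0],p[1],1.]); return T[:3,3],v/np.linalg.norm(v)
def plane(d,uv,z):
    o,v=ray(d,uv); return o+v*(z-o[2])/v[2]
def tri(d1,uv1,d2,uv2):
    o1,v1=ray(d1,uv1);o2,v2=ray(d2,uv2)
    t=np.linalg.lstsq(np.c_[v1,-v2],o2-o1,rcond=None)[0]
    a=o1+v1*t[0];b=o2+v2*t[1]; return (a+b)/2,np.linalg.norm(a-b)
def proj(d,P):
    T=np.linalg.inv(np.array(d["cam_to_world"]))
    return cv2.projectPoints(np.array([P],float),cv2.Rodrigues(T[:3,:3])[0],T[:3,3],d["K"],np.array(d["dist"]))[0][0,0]
def crop(d,x0,y0,x1,y1,f,name):
    cv2.imwrite("pics/"+name,cv2.resize(d["pixels"][y0:y1,x0:x1],None,fx=f,fy=f,interpolation=cv2.INTER_CUBIC))
E
python3 - <<'E'
from h import *
d=get_image("top"); crop(d,175,140,335,240,5,"t1.png"); crop(d,310,140,410,240,6,"t2.png")
d=get_image("scene"); crop(d,170,150,370,290,4,"s1.png"); crop(d,90,105,230,225,5,"s2.png")
E
```

```text
(no output)
```

View pics/t1.png

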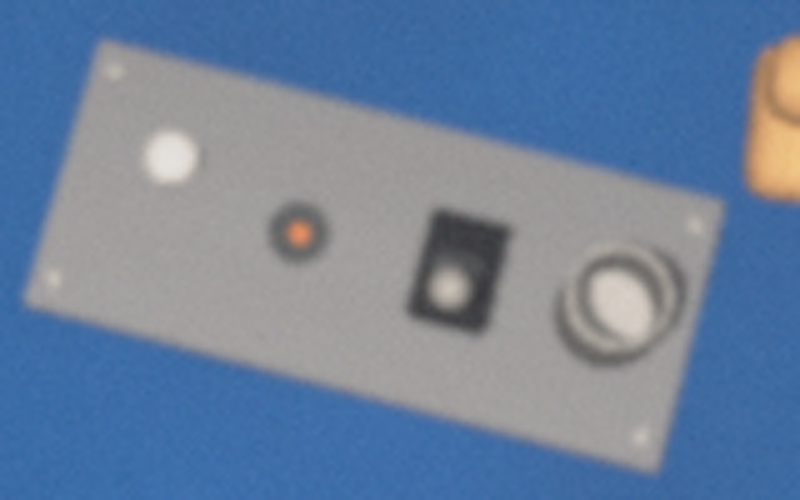

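View pics/s1.png

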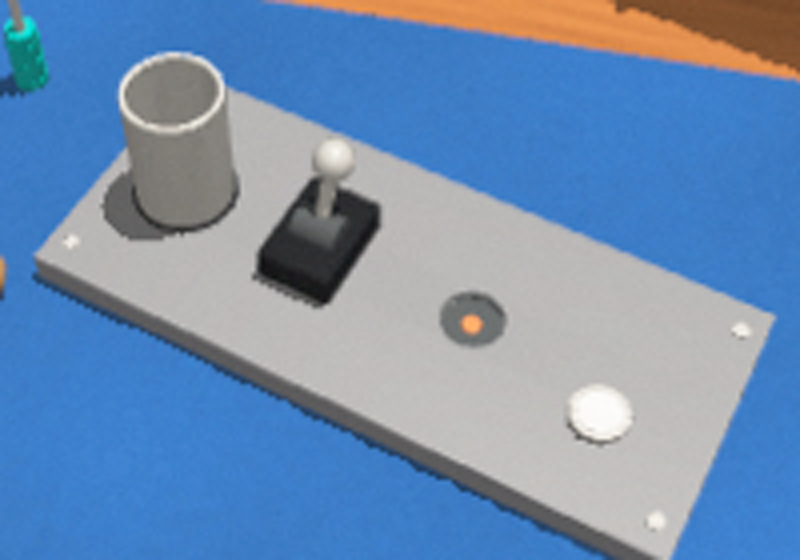

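View pics/s2.png

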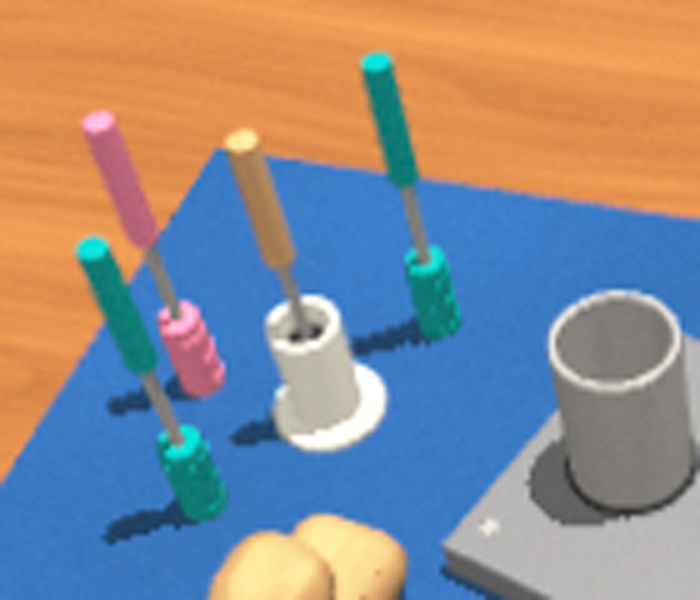

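View pics/t2.png

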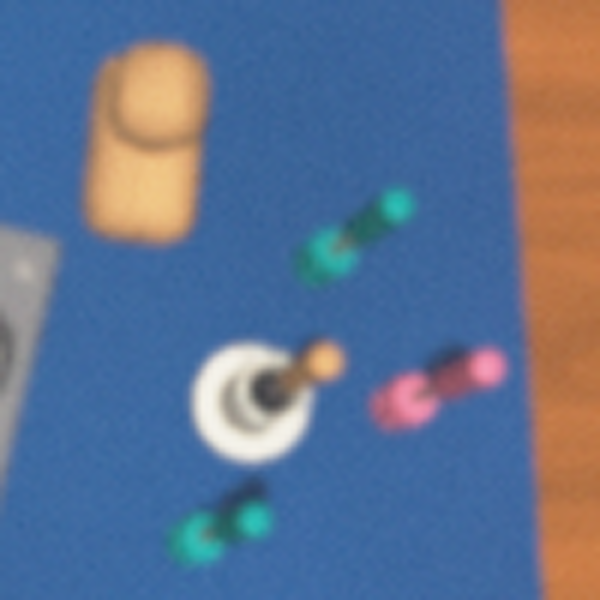

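```bash
cat > m.py <<'E'
from h import *
def blob(mask,roi):
    m=np.zeros_like(mask); x0,y0,x1,y1=roi; m[y0:y1,x0:x1]=mask[y0:y1,x0:x1]
    cs,_=cv2.findContours(m,cv2.RETR_EXTERNAL,cv2.CHAIN_APPROX_NONE)
    return max(cs,key=cv2.contourArea) if cs else None
E
python3 - <<'E'
from m import *
D={n:get_image(n) for n in("top","scene")}
res={}
for n,roi in(("top",(178,145,323,238)),("scene",(175,165,365,290))):
    d=D[n]; hsv=cv2.cvtColor(d["pixels"],cv2.COLOR_BGR2HSV)
    # deck: not blue
    m=((hsv[...,1]<95)*255).astype(np.uint8)
    m=cv2.morphologyEx(m,cv2.MORPH_OPEN,np.ones((3,3)))
    c=blob(m,roi); hull=cv2.convexHull(c)
    ap=cv2.approxPolyDP(hull,6,True)[:,0]; print(n,cv2.contourArea(hull),ap.tolist())
    for p in ap: print('  ',np.round(plane(d,p+0.0,0.022),4))
    x0,y0,x1,y1=roi
    # bright: screws, cell
    v=hsv[...,2].astype(int)
    w=((v>205)&(hsv[...,1]<40)).astype(np.uint8)*255
    k,lab,st,ce=cv2.connectedComponentsWithStats(w)
    for i in range(1,k):
        if st[i,4]>2 and x0<ce[i][0]<x1 and y0<ce[i][1]<y1: print('  bright',ce[i].round(2),st[i].tolist(),plane(d,ce[i],.022).round(4),plane(d,ce[i],.028).round(4))
    w=((hsv[...,0]<20)&(hsv[...,1]>100)).astype(np.uint8)*255
    k,lab,st,ce=cv2.connectedComponentsWithStats(w)
    for i in range(1,k):
        if st[i,4]>2 and x0<ce[i][0]<x1 and y0<ce[i][1]<y1: print('  orange',ce[i].round(2),st[i].tolist(),plane(d,ce[i],.022).round(4),plane(d,ce[i],.016).round(4))
    w=((v<125)).astype(np.uint8)*255
    k,lab,st,ce=cv2.connectedComponentsWithStats(w)
    for i in range(1,k):
        if st[i,4]>20 and x0<ce[i][0]<x1 and y0<ce[i][1]<y1: print('  dark',ce[i].round(2),st[i].tolist(),plane(d,ce[i],.022).round(4))
E
```

```text
top 7473.0 [[194, 149], [318, 179], [306, 234], [180, 201]]
   [0.7102 0.1722 0.022 ]
   [ 0.5991 -0.2274  0.022 ]
   [ 0.4237 -0.1816  0.022 ]
   [0.5402 0.2188 0.022 ]
  bright [208.63 170.95] [205, 167, 9, 9, 62] [0.6357 0.1249 0.022 ] [0.6346 0.1242 0.028 ]
  bright [299.07 200.28] [295, 196, 9, 10, 69] [ 0.5319 -0.1637  0.022 ] [ 0.5312 -0.1632  0.028 ]
  orange [234.5  186.29] [233, 185, 4, 4, 14] [0.583  0.0419 0.022 ] [0.584  0.0423 0.016 ]
  dark [234.24 185.82] [229, 181, 12, 11, 74] [0.5846 0.0427 0.022 ]
  dark [266.62 193.33] [256, 182, 22, 25, 335] [ 0.5572 -0.0606  0.022 ]
  dark [299.91 193.76] [291, 191, 16, 9, 33] [ 0.5528 -0.1672  0.022 ]
  dark [309.88 197.32] [307, 191, 5, 14, 25] [ 0.5404 -0.1987  0.022 ]
  dark [292.58 208.7 ] [286, 201, 18, 12, 50] [ 0.5055 -0.1419  0.022 ]
scene 11888.5 [[201, 168], [221, 165], [362, 228], [337, 289], [181, 219]]
   [ 0.4352 -0.2245  0.022 ]
   [ 0.4127 -0.1734  0.022 ]
   [0.5431 0.2169 0.022 ]
   [0.7129 0.1699 0.022 ]
   [ 0.6099 -0.2198  0.022 ]
  bright [220.5  174.33] [212, 164, 14, 19, 30] [ 0.4467 -0.1651  0.022 ] [ 0
[... 344 characters left out ...]
 231, 5, 3, 13] [0.5582 0.2008 0.022 ] [0.5624 0.1998 0.028 ]
  bright [319.75 252.47] [312, 246, 16, 14, 171] [0.6314 0.124  0.022 ] [0.635  0.1236 0.028 ]
  bright [333.9  279.57] [332, 277, 5, 6, 21] [0.6923 0.1615 0.022 ] [0.6954 0.1608 0.028 ]
  orange [287.37 230.53] [285, 229, 6, 4, 19] [0.5877 0.0417 0.022 ] [0.5838 0.0414 0.016 ]
  dark [221.43 171.43] [220, 168, 4, 9, 21] [ 0.4358 -0.1656  0.022 ]
  dark [206.81 199.22] [196, 180, 34, 30, 331] [ 0.537  -0.1758  0.022 ]
  dark [248.86 210.6 ] [233, 194, 32, 33, 622] [ 0.5495 -0.0619  0.022 ]
  dark [256.56 254.98] [178, 215, 158, 80, 894] [ 0.6682 -0.0163  0.022 ]
  dark [287.96 229.06] [280, 223, 16, 13, 127] [0.5833 0.0424 0.022 ]
```

Run:
```python
from m import *
D={n:get_image(n) for n in("top","scene")}
R=cv2.Rodrigues(get_state()["tool_rot"])[0]; print("tool R",R.round(3).tolist())
# brush handle tops & lookalikes
H={n:cv2.cvtColor(D[n]["pixels"],cv2.COLOR_BGR2HSV) for n in D}
def comps(n,lo,hi,roi,mn=8):
    w=cv2.inRange(H[n],lo,hi); k,lab,st,ce=cv2.connectedComponentsWithStats(w); x0,y0,x1,y1=roi
    for i in range(1,k):
        if st[i,4]>=mn and x0<ce[i][0]<x1 and y0<ce[i][1]<y1: print(n,ce[i].round(1),st[i].tolist())
print("turq");comps("top",(80,120,80),(95,255,255),(320,140,410,240));comps("scene",(80,120,80),(95,255,255),(90,100,200,220))
print("pink");comps("top",(150,60,80),(178,255,255),(320,140,410,240));comps("scene",(150,60,80),(178,255,255),(90,100,200,220))
d,s=D["top"],D["scene"]
# hand picks from crops: handle tops
T=lambda x,y:(310+x/6-.4,140+y/6-.4)
S=lambda x,y:(90+x/5-.4,105+y/5-.4)
for nm,a,b in(("brush",(326,360),(244,140)),("turqNear",(254,519),(377,62)),("turqFar",(398,206),(93,247)),("pink",(489,366),(99,121))):
    p,e=tri(d,T(*a),s,S(*b)); print(nm,"top",p.round(4),"gap",round(e,4))
    print("   single z.196:",plane(d,T(*a),.196).round(4),plane(s,S(*b),.196).round(4))
print("stand foot", plane(d,T(252,402),.006).round(4), plane(s,S(331,408),.006).round(4))
print("stand rim", plane(d,T(256,397),.070).round(4), plane(s,S(303,324),.070).round(4))
# beaker rim ellipse
T1=lambda x,y:(175+x/5-.4,140+y/5-.4); S1=lambda x,y:(170+x/4-.4,150+y/4-.4)
p,e=tri(d,T1(629,295),s,S1(173,92)); print("rim tri",p.round(4),e)
for z in(.112,.116): print(plane(d,T1(629,295),z).round(4),plane(s,S1(173,92),z).round(4))
p,e=tri(d,T1(449,289),s,S1(334,160)); print("ball",p.round(4),e)
```

```text
tool R [[-0.0, -0.916, 0.402], [-0.0, 0.402, 0.916], [-1.0, -0.0, -0.0]]
turq
top [368.4 179.1] [360, 172, 19, 15, 102]
top [345.6 228.3] [338, 224, 17, 10, 98]
scene [167.6 128.5] [163, 116, 10, 27, 135]
scene [113.1 165.9] [106, 153, 15, 27, 171]
scene [176.3 163.5] [171, 154, 11, 19, 132]
scene [128.1 199.6] [122, 190, 13, 19, 158]
pink
top [382.1 204.2] [372, 198, 22, 13, 142]
scene [113.8 140.3] [107, 127, 15, 28, 152]
scene [127.9 174.8] [122, 166, 13, 18, 153]
brush top [ 0.5079 -0.3329  0.1948] gap 0.0013
   single z.196: [ 0.5081 -0.3332  0.196 ] [ 0.509  -0.3313  0.196 ]
turqNear top [ 0.4347 -0.2964  0.1884] gap 0.0003
   single z.196: [ 0.4343 -0.2951  0.196 ] [ 0.4432 -0.2912  0.196 ]
turqFar top [ 0.582  -0.3742  0.1885] gap 0.0001
   single z.196: [ 0.5808 -0.3723  0.196 ] [ 0.5885 -0.3681  0.196 ]
pink top [ 0.5033 -0.4126  0.1891] gap 0.0015
   single z.196: [ 0.5029 -0.4113  0.196 ] [ 0.5102 -0.4057  0.196 ]
stand foot [ 0.5083 -0.3346  0.006 ] [ 0.5116 -0.3312  0.006 ]
stand rim [ 0.5044 -0.3242  0.07  ] [ 0.509  -0.3328  0.07  ]
rim tri [ 0.525 -0.157  0.115] 0.006401573888598354
[ 0.5263 -0.1604  0.112 ] [ 0.5219 -0.1549  0.112 ]
[ 0.5258 -0.16    0.116 ] [ 0.5253 -0.1535  0.116 ]
ball [ 0.5358 -0.053   0.0903] 0.0006466152412820533
```

Brush top triangulates to z 0.195, which matches the expected 0.196. The ball is at z 0.090 and the beaker rim at 0.115. Now I'll move over the cell with the jaws along the cleaner's x, turning about -82°.

```bash
R='{"xyz":[2.49,-3.14,0],"angular":[0,0,-6.86]}'; 
python3 -m handwheel '[{"xyz":[2.49,-3.14,0],"angular":[0,0,-6.86]},{"xyz":[2.49,-3.14,0],"angular":[0,0,-6.86]},{"xyz":[2.49,-3.14,0],"angular":[0,0,-6.86]},{"xyz":[2.49,-3.14,0],"angular":[0,0,-6.86]},{"xyz":[2.49,-3.14,0],"angular":[0,0,-6.86]}]' 5.5 10
python3 -m handwheel '[{"xyz":[2.49,-3.14,0],"angular":[0,0,-6.86]},{"xyz":[2.49,-3.14,0],"angular":[0,0,-6.86]},{"xyz":[2.49,-3.14,0],"angular":[0,0,-6.86]},{"xyz":[2.49,-3.14,0],"angular":[0,0,-6.86]},{"xyz":[2.49,-3.14,0],"angular":[0,0,-6.86]}]'
python3 -m handwheel '[{"xyz":[2.49,-3.14,0],"angular":[0,0,-6.86]},{"xyz":[2.49,-3.14,0],"angular":[0,0,-6.86]},{"xyz":[2.49,-3.14,0],"angular":[0,0,0]}]'
```

```text
time: 0.82
position: [0.3769, 0.4418, 0.2211]
tool_rot: [-0.43, 1.528, 0.443]
ft_force: [1.0, -0.3, 0.3]
grip_width: 0.706
time: 1.23
position: [0.5052, 0.2772, 0.2227]
tool_rot: [0.063, 1.567, -0.045]
ft_force: [0.9, 0.8, -0.8]
grip_width: 0.632
time: 1.48
position: [0.5821, 0.1788, 0.2241]
tool_rot: [0.264, 1.549, -0.244]
ft_force: [0.2, -0.1, -0.7]
grip_width: 0.629
```

```bash
cat > st.py <<'E'
from h import *
import sys
def st(tx=None,ty=None,tz=None,yaw=-16.0):
    s=get_state(); R=cv2.Rodrigues(s["tool_rot"])[0]; p=s["position"]
    jz=R[:,2]; a=np.degrees(np.arctan2(jz[1],jz[0])); da=(yaw-a+90)%180-90
    # tilt correction bringing tool x to -z
    tilt=np.cross(R[:,0],[0,0,-1])
    print("t",round(s["time"],2),"p",p.round(4),"jaw",a.round(2),"dyaw",da.round(2),"tiltfix deg",np.degrees(tilt).round(2),"F",s["ft_force"].round(1),"grip mm",round(87*s["grip_width"],1))
    if tx is not None: print("delta cm",((np.array([tx,ty,tz])-p)*100).round(2))
if __name__=="__main__": st(*map(float,sys.argv[1:]))
E
python3 st.py 0.6348 0.1239 0.10
```

```text
t 1.48 p [0.5821 0.1788 0.2241] jaw -18.57 dyaw 2.57 tiltfix deg [-0.68  0.5   0.  ] F [ 0.2 -0.1 -0.7] grip mm 54.8
delta cm [  5.27  -5.49 -12.41]
```

```bash
python3 -m handwheel '[{"xyz":[1.3,-1.4,-3.1],"angular":[-0.7,0.5,2.6]},{"xyz":[1.3,-1.4,-3.1],"angular":[0,0,0]},{"xyz":[1.3,-1.4,-3.1],"angular":[0,0,0]},{"xyz":[1.3,-1.4,-3.1],"angular":[0,0,0]},{"xyz":[0,0,0],"angular":[0,0,0]}]'
python3 st.py 0.6348 0.1239 0.06
python3 - <<'E'
from h import *
d=get_image("top"); crop(d,155,120,315,240,5,"t3.png")
d=get_image("scene"); crop(d,200,130,400,290,4,"s3.png")
E
```

```text
time: 1.9
position: [0.6442, 0.1066, 0.1003]
tool_rot: [0.229, 1.545, -0.231]
ft_force: [-0.5, -0.9, 0.1]
grip_width: 0.631
t 1.9 p [0.6442 0.1066 0.1003] jaw -16.81 dyaw 0.81 tiltfix deg [0.19 0.76 0.  ] F [-0.5 -0.9  0.1] grip mm 54.9
delta cm [-0.94  1.73 -4.03]
```

View pics/s3.png

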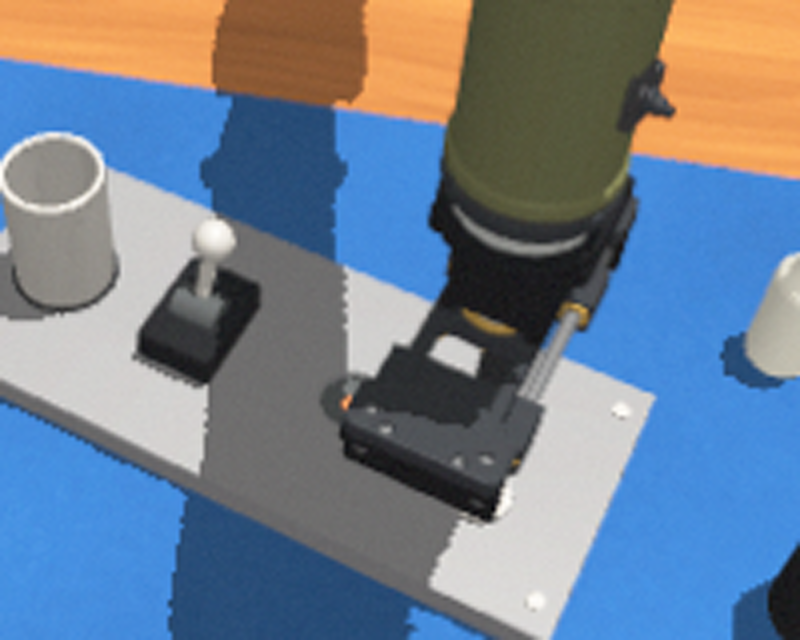

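View pics/t3.png

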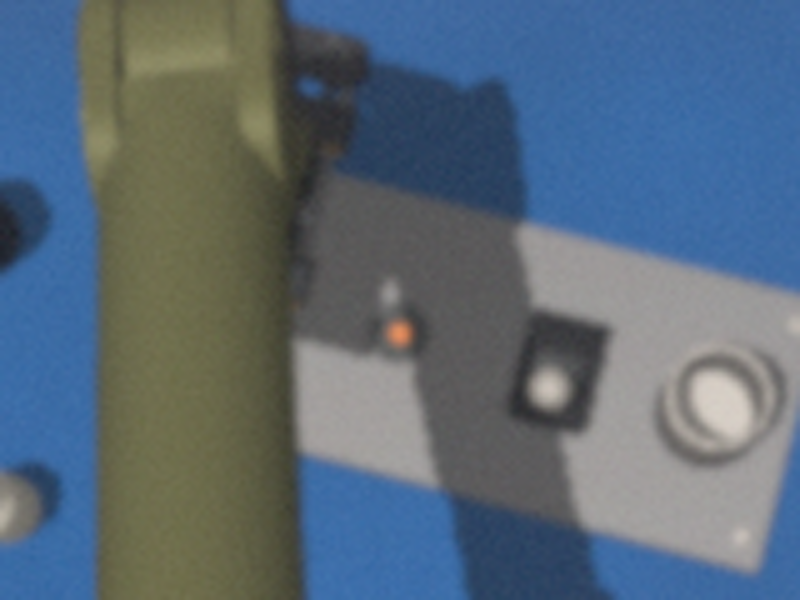

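The views show the gripper above and to the switch side of the cell, whose rim peeks out at s3 (505,497). The body's narrow side lies along the cleaner's y, as planned. I'll correct the offset and descend.

```bash
python3 -m handwheel '[{"xyz":[-0.5,0.85,-2],"angular":[0.2,0.8,0.8]},{"xyz":[-0.45,0.85,-2],"angular":[0,0,0]},{"xyz":[0,0,0],"angular":[0,0,0]},{"xyz":[0,0,0],"angular":[0,0,0]}]'
python3 st.py 0.6348 0.1239 0.024
```

```text
time: 2.33
position: [0.6389, 0.1362, 0.073]
tool_rot: [0.223, 1.547, -0.199]
ft_force: [0.4, -0.4, 0.8]
grip_width: 0.631
t 2.33 p [0.6389 0.1362 0.073 ] jaw -15.42 dyaw -0.58 tiltfix deg [-0.76  0.87  0.  ] F [ 0.4 -0.4  0.8] grip mm 54.9
delta cm [-0.41 -1.23 -4.9 ]
```

```bash
python3 -m handwheel '[{"xyz":[0,0,0],"angular":[0,0,0]},{"xyz":[0,0,0],"angular":[0,0,0]}]'
python3 st.py 0.6348 0.1239 0.024
python3 -m handwheel '[{"xyz":[0,-1,0],"angular":[0,0,0]}]'
python3 st.py 0.6348 0.1239 0.024
python3 -m handwheel '[{"xyz":[0,0,0],"angular":[0,0,0]}]'
python3 st.py 0.6348 0.1239 0.024
```

```text
time: 2.5
position: [0.6399, 0.1389, 0.0766]
tool_rot: [0.222, 1.544, -0.194]
ft_force: [0.6, -1.1, -0.2]
grip_width: 0.631
t 2.5 p [0.6399 0.1389 0.0766] jaw -15.22 dyaw -0.78 tiltfix deg [-0.91  1.09  0.  ] F [ 0.6 -1.1 -0.2] grip mm 54.9
delta cm [-0.51 -1.5  -5.26]
time: 2.58
position: [0.6405, 0.1322, 0.0782]
tool_rot: [0.221, 1.542, -0.188]
ft_force: [-0.1, 0.1, -0.2]
grip_width: 0.633
t 2.58 p [0.6405 0.1322 0.0782] jaw -14.99 dyaw -1.01 tiltfix deg [-1.07  1.21  0.  ] F [-0.1  0.1 -0.2] grip mm 55.0
delta cm [-0.57 -0.83 -5.42]
time: 2.67
position: [0.6415, 0.1289, 0.0797]
tool_rot: [0.222, 1.54, -0.191]
ft_force: [-1.0, -1.5, 0.5]
grip_width: 0.634
t 2.67 p [0.6415 0.1289 0.0797] jaw -15.13 dyaw -0.87 tiltfix deg [-0.97  1.34  0.  ] F [-1.  -1.5  0.5] grip mm 55.2
delta cm [-0.67 -0.5  -5.57]
```

```bash
python3 -m handwheel '[{"xyz":[-0.4,-0.3,-1.7],"angular":[-1,1.3,-0.9]},{"xyz":[-0.4,-0.3,-1.6],"angular":[0,0.1,0]},{"xyz":[-0.05,0,-0.16],"angular":[0,0.1,0]}]'
python3 st.py 0.6348 0.1239 0.024
python3 -m handwheel '[{"xyz":[-0.05,0,-0.16],"angular":[0,0.1,0]}]'
python3 st.py 0.6348 0.1239 0.024
python3 -m handwheel '[{"xyz":[-0.05,0,-0.16],"angular":[0,0.1,0]}]'
python3 st.py 0.6348 0.1239 0.024
```

```text
time: 2.92
position: [0.6362, 0.1205, 0.049]
tool_rot: [0.224, 1.555, -0.222]
ft_force: [0.1, -0.6, -0.2]
grip_width: 0.636
t 2.92 p [0.6362 0.1205 0.049 ] jaw -16.26 dyaw 0.26 tiltfix deg [-0.04  0.26  0.  ] F [ 0.1 -0.6 -0.2] grip mm 55.3
delta cm [-0.14  0.34 -2.5 ]
time: 3.0
position: [0.6361, 0.1199, 0.0479]
tool_rot: [0.224, 1.556, -0.222]
ft_force: [0.2, -0.7, 1.5]
grip_width: 0.635
t 3.0 p [0.6361 0.1199 0.0479] jaw -16.31 dyaw 0.31 tiltfix deg [-0.04  0.19  0.  ] F [ 0.2 -0.7  1.5] grip mm 55.3
delta cm [-0.13  0.4  -2.39]
time: 3.08
position: [0.6359, 0.1193, 0.0467]
tool_rot: [0.225, 1.557, -0.223]
ft_force: [-0.3, -0.2, 0.0]
grip_width: 0.629
t 3.08 p [0.6359 0.1193 0.0467] jaw -16.36 dyaw 0.36 tiltfix deg [-0.03  0.1   0.  ] F [-0.3 -0.2  0. ] grip mm 54.7
delta cm [-0.11  0.46 -2.27]
```

```bash
python3 -m handwheel '[{"xyz":[-0.06,0.3,-1.0],"angular":[0,0,0.3]},{"xyz":[-0.06,0.2,-0.7],"angular":[0,0.1,0]}]'
python3 st.py 0.6348 0.1239 0.024
python3 -m handwheel '[{"xyz":[-0.05,0,-0.05],"angular":[0,0.1,0]}]'
python3 st.py 0.6348 0.1239 0.024
```

```text
time: 3.25
position: [0.6369, 0.1241, 0.0316]
tool_rot: [0.223, 1.555, -0.219]
ft_force: [0.6, -0.0, -0.4]
grip_width: 0.633
t 3.25 p [0.6369 0.1241 0.0316] jaw -16.12 dyaw 0.12 tiltfix deg [-0.11  0.28  0.  ] F [ 0.6 -0.  -0.4] grip mm 55.1
delta cm [-0.21 -0.02 -0.76]
time: 3.33
position: [0.6358, 0.1247, 0.0299]
tool_rot: [0.222, 1.558, -0.218]
ft_force: [-0.6, 0.1, -0.8]
grip_width: 0.636
t 3.33 p [0.6358 0.1247 0.0299] jaw -16.08 dyaw 0.08 tiltfix deg [-0.11  0.1   0.  ] F [-0.6  0.1 -0.8] grip mm 55.3
delta cm [-0.1  -0.08 -0.59]
```

```bash
python3 -m handwheel '[{"xyz":[-0.06,-0.08,-0.4],"angular":[0,0.1,0]},{"xyz":[-0.05,0,-0.12],"angular":[0,0.1,0]}]'
python3 st.py 0.6348 0.1239 0.024
python3 - <<'E'
from h import *
d=get_image("scene"); crop(d,240,170,400,290,5,"s4.png")
E
```

```text
time: 3.5
position: [0.6345, 0.1246, 0.0241]
tool_rot: [0.221, 1.562, -0.218]
ft_force: [-0.5, 1.6, -0.1]
grip_width: 0.634
t 3.5 p [0.6345 0.1246 0.0241] jaw -16.02 dyaw 0.02 tiltfix deg [-0.12 -0.13 -0.  ] F [-0.5  1.6 -0.1] grip mm 55.2
delta cm [ 0.03 -0.07 -0.01]
```

View pics/s4.png

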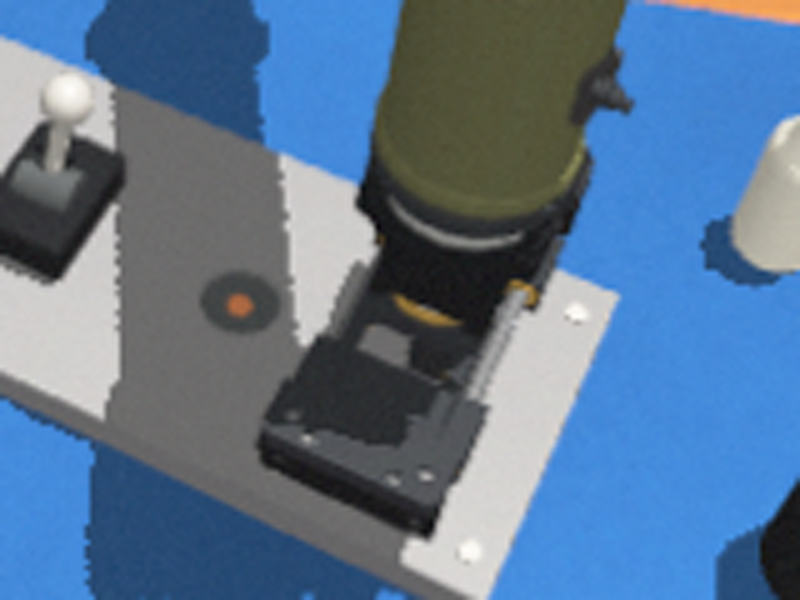

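The cell is hidden between the fingers and the TCP is 2 mm above the deck. Closing gently.

```bash
python3 -m handwheel '[{"xyz":[0,-0.02,0],"angular":[0,0,0]},{"xyz":[0,-0.02,0],"angular":[0,0,0]}]' 3 5
python3 st.py 0.6348 0.1239 0.024
python3 -m handwheel '[{"xyz":[0,0,0],"angular":[0,0,0]},{"xyz":[0,0,0],"angular":[0,0,0]}]'
python3 st.py 0.6348 0.1239 0.024
```

```text
time: 3.72
position: [0.6347, 0.1244, 0.0241]
tool_rot: [0.221, 1.562, -0.218]
ft_force: [0.5, 0.8, -0.0]
grip_width: 0.549
t 3.72 p [0.6347 0.1244 0.0241] jaw -16.01 dyaw 0.01 tiltfix deg [-0.13 -0.13 -0.  ] F [ 0.5  0.8 -0. ] grip mm 47.8
delta cm [ 0.01 -0.05 -0.01]
time: 3.88
position: [0.635, 0.1243, 0.0246]
tool_rot: [0.221, 1.562, -0.218]
ft_force: [-1.2, 1.3, -0.6]
grip_width: 0.417
t 3.88 p [0.635  0.1243 0.0246] jaw -16.02 dyaw 0.02 tiltfix deg [-0.13 -0.09 -0.  ] F [-1.2  1.3 -0.6] grip mm 36.3
delta cm [-0.02 -0.04 -0.06]
```

```bash
python3 -m handwheel '[{"xyz":[0,0,0],"angular":[0,0,0]},{"xyz":[-0.7,-1.1,0],"angular":[0,0,0]},{"xyz":[-1.0,-1.6,0],"angular":[0,0,0]}]' 3.3
python3 st.py 0.584 0.0423 0.0245
python3 -m handwheel '[{"xyz":[-0.9,-1.4,0],"angular":[0,0,0]},{"xyz":[-0.9,-1.4,0],"angular":[0,0,0]}]'
python3 st.py 0.584 0.0423 0.0245
```

```text
time: 4.13
position: [0.6188, 0.1007, 0.0249]
tool_rot: [0.219, 1.56, -0.211]
ft_force: [0.1, -0.0, 0.1]
grip_width: 0.403
t 4.13 p [0.6188 0.1007 0.0249] jaw -15.69 dyaw -0.31 tiltfix deg [-0.26  0.04  0.  ] F [ 0.1 -0.   0.1] grip mm 35.1
delta cm [-3.48 -5.84 -0.04]
time: 4.3
position: [0.599, 0.0703, 0.0248]
tool_rot: [0.217, 1.56, -0.211]
ft_force: [-0.2, -0.1, -0.3]
grip_width: 0.408
t 4.3 p [0.599  0.0703 0.0248] jaw -15.65 dyaw -0.35 tiltfix deg [-0.22  0.01  0.  ] F [-0.2 -0.1 -0.3] grip mm 35.5
delta cm [-1.5  -2.8  -0.03]
```

```bash
python3 -m handwheel '[{"xyz":[-0.6,-1.1,0],"angular":[0,0,-0.3]},{"xyz":[-0.5,-0.8,0],"angular":[0,0,0]},{"xyz":[0,0,0],"angular":[0,0,0]}]'
python3 st.py 0.584 0.0423 0.0245
```

```text
time: 4.55
position: [0.5842, 0.0438, 0.0248]
tool_rot: [0.225, 1.561, -0.223]
ft_force: [-0.1, -0.9, 0.2]
grip_width: 0.405
t 4.55 p [0.5842 0.0438 0.0248] jaw -16.33 dyaw 0.33 tiltfix deg [-0.11 -0.1  -0.  ] F [-0.1 -0.9  0.2] grip mm 35.2
delta cm [-0.02 -0.15 -0.03]
```

```bash
python3 -m handwheel '[{"xyz":[0,-0.15,0],"angular":[0,0,0]},{"xyz":[0,0,0],"angular":[0,0,0]}]'
python3 st.py 0.584 0.0423 0.0245
python3 -m handwheel '[{"xyz":[0,0,0],"angular":[0,0,0]},{"xyz":[0,0,0],"angular":[0,0,0]}]' 4.0
python3 st.py 0.584 0.0423 0.0245
python3 - <<'E'
from h import *
d=get_image("scene"); crop(d,220,150,380,270,5,"s5.png")
E
```

```text
time: 4.72
position: [0.5844, 0.0419, 0.0252]
tool_rot: [0.227, 1.56, -0.223]
ft_force: [0.6, 0.6, -0.5]
grip_width: 0.408
t 4.72 p [0.5844 0.0419 0.0252] jaw -16.39 dyaw 0.39 tiltfix deg [-0.15 -0.05 -0.  ] F [ 0.6  0.6 -0.5] grip mm 35.5
delta cm [-0.04  0.04 -0.07]
time: 4.88
position: [0.5853, 0.0433, 0.0254]
tool_rot: [0.226, 1.559, -0.221]
ft_force: [0.4, 0.3, 0.1]
grip_width: 0.442
t 4.88 p [0.5853 0.0433 0.0254] jaw -16.3 dyaw 0.3 tiltfix deg [-0.19  0.01  0.  ] F [0.4 0.3 0.1] grip mm 38.4
delta cm [-0.13 -0.1  -0.09]
```

View pics/s5.png

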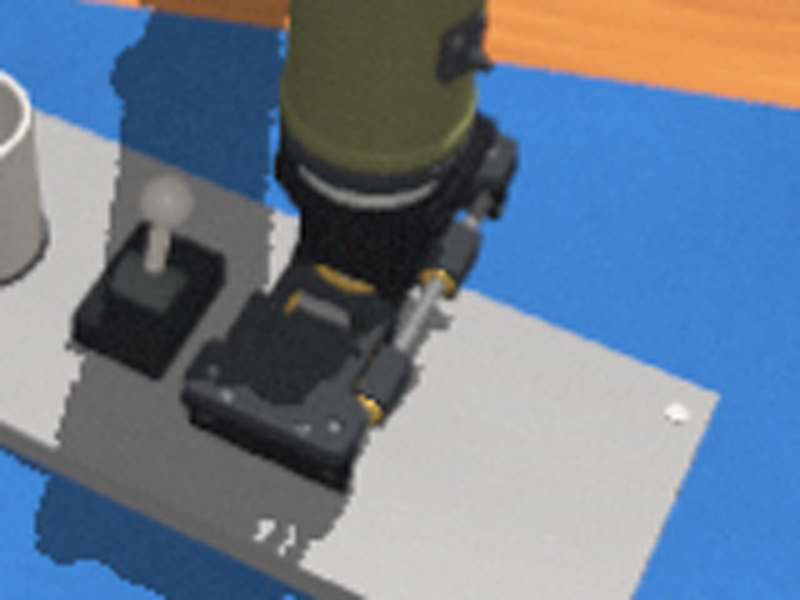

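The cell is not visible under the gripper. I'll test by touch: if it has dropped, the jaws will close past 36 mm above it.

```bash
python3 -m handwheel '[{"xyz":[-0.03,-0.05,0],"angular":[0,0,0]},{"xyz":[0,0,0],"angular":[0,0,0]}]' 3.0 5
python3 st.py 0.584 0.0423 0.0245
```

```text
time: 5.1
position: [0.5856, 0.0444, 0.0254]
tool_rot: [0.224, 1.559, -0.219]
ft_force: [0.1, -0.4, 0.6]
grip_width: 0.384
t 5.1 p [0.5856 0.0444 0.0254] jaw -16.17 dyaw 0.17 tiltfix deg [-0.2   0.03  0.  ] F [ 0.1 -0.4  0.6] grip mm 33.4
delta cm [-0.16 -0.21 -0.09]
```

```bash
python3 -m handwheel '[{"xyz":[-0.05,-0.05,0],"angular":[0,0,0]}]'
python3 st.py 0.584 0.0423 0.0245
```

```text
time: 5.18
position: [0.5853, 0.0444, 0.0253]
tool_rot: [0.224, 1.559, -0.218]
ft_force: [0.0, -0.4, 0.1]
grip_width: 0.363
t 5.18 p [0.5853 0.0444 0.0253] jaw -16.13 dyaw 0.13 tiltfix deg [-0.21  0.04  0.  ] F [ 0.  -0.4  0.1] grip mm 31.5
delta cm [-0.13 -0.21 -0.08]
```

The jaws closed to 31.5 mm, so the cell has probably dropped. I'll raise and move toward the switch approach, then look at the pocket.

```bash
python3 -m handwheel '[{"xyz":[0,0,2.5],"angular":[0,0,0]},{"xyz":[0,0,3.5],"angular":[0,0,0]},{"xyz":[0,0,3.5],"angular":[0,0,0]},{"xyz":[-2,-2,2],"angular":[0,0,0]},{"xyz":[-2.5,-2.5,0],"angular":[0,0,0]}]' 0 20
python3 -m handwheel '[{"xyz":[-2.5,-2.5,0],"angular":[0,0,0]},{"xyz":[-1.5,-1,0],"angular":[0,0,0]},{"xyz":[0,0,0],"angular":[0,0,0]}]'
python3 st.py 0.4925 -0.0407 0.081
python3 - <<'E'
from h import *
d=get_image("scene"); crop(d,190,140,350,260,5,"s6.png")
d=get_image("top"); crop(d,175,130,335,240,5,"t6.png")
E
```

```text
time: 5.6
position: [0.5397, 0.0049, 0.1416]
tool_rot: [0.214, 1.564, -0.212]
ft_force: [0.5, -0.6, 0.4]
grip_width: 0.059
time: 5.85
position: [0.4963, -0.0358, 0.1443]
tool_rot: [0.218, 1.56, -0.214]
ft_force: [-0.6, -0.9, -0.1]
grip_width: 0.005
t 5.85 p [ 0.4963 -0.0358  0.1443] jaw -15.77 dyaw -0.23 tiltfix deg [-0.15  0.02  0.  ] F [-0.6 -0.9 -0.1] grip mm 0.4
delta cm [-0.38 -0.49 -6.33]
```

View pics/s6.png

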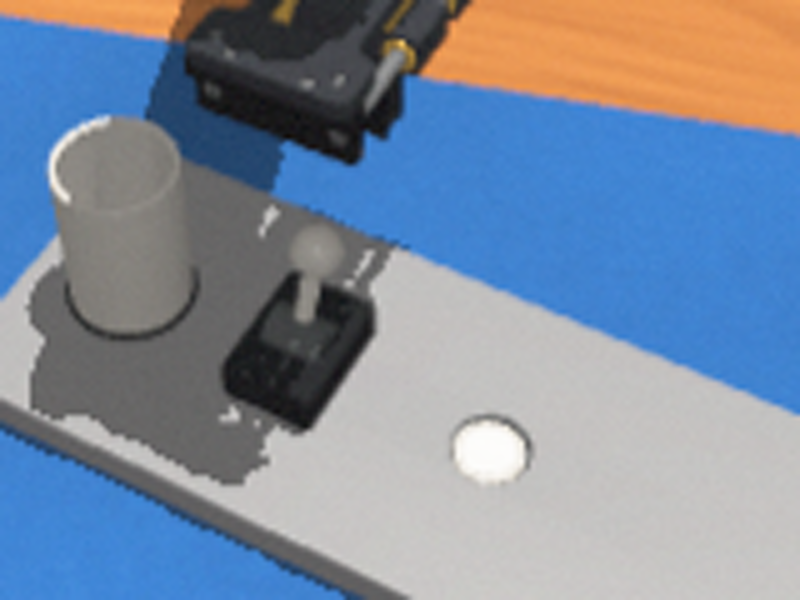

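View pics/t6.png

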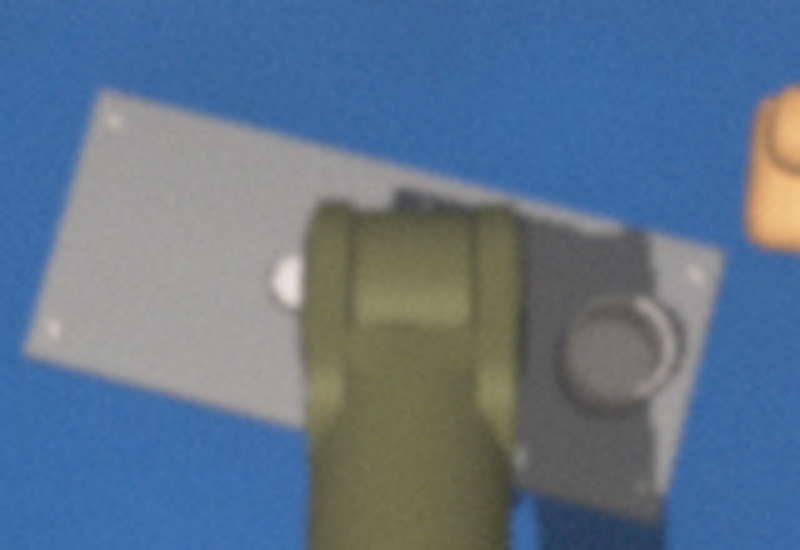

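The cell lies flush in its pocket at s6 (490,450), with the pocket's dark ring visible around it. Now lowering behind the ball for the switch.

```bash
python3 -m handwheel '[{"xyz":[-0.2,-0.25,-2],"angular":[0,0,0]},{"xyz":[-0.2,-0.25,-2.5],"angular":[0,0,0]},{"xyz":[0,0,-1.3],"angular":[0,0,0]},{"xyz":[0,0,0],"angular":[0,0,0]}]'
python3 st.py 0.4925 -0.0407 0.081
```

```text
time: 6.28
position: [0.5004, -0.0337, 0.0861]
tool_rot: [0.213, 1.552, -0.205]
ft_force: [-0.4, 0.3, 0.1]
grip_width: 0.005
t 6.28 p [ 0.5004 -0.0337  0.0861] jaw -15.26 dyaw -0.74 tiltfix deg [-0.23  0.55  0.  ] F [-0.4  0.3  0.1] grip mm 0.5
delta cm [-0.79 -0.7  -0.51]
```

```bash
python3 -m handwheel '[{"xyz":[-0.4,-0.6,-0.4],"angular":[-0.2,0.5,-0.7]},{"xyz":[-0.1,-0.3,-0.15],"angular":[0,0,0]},{"xyz":[-0.1,-0.1,-0.1],"angular":[0,0,0]}]'
python3 st.py 0.4925 -0.0407 0.081
python3 - <<'E'
from h import *
d=get_image("scene"); crop(d,190,120,350,240,5,"s7.png")
E
```

```text
time: 6.53
position: [0.4962, -0.042, 0.0793]
tool_rot: [0.215, 1.56, -0.217]
ft_force: [0.1, 0.3, 0.7]
grip_width: 0.003
t 6.53 p [ 0.4962 -0.042   0.0793] jaw -15.77 dyaw -0.23 tiltfix deg [ 0.06 -0.01  0.  ] F [0.1 0.3 0.7] grip mm 0.3
delta cm [-0.37  0.13  0.17]
```

View pics/s7.png

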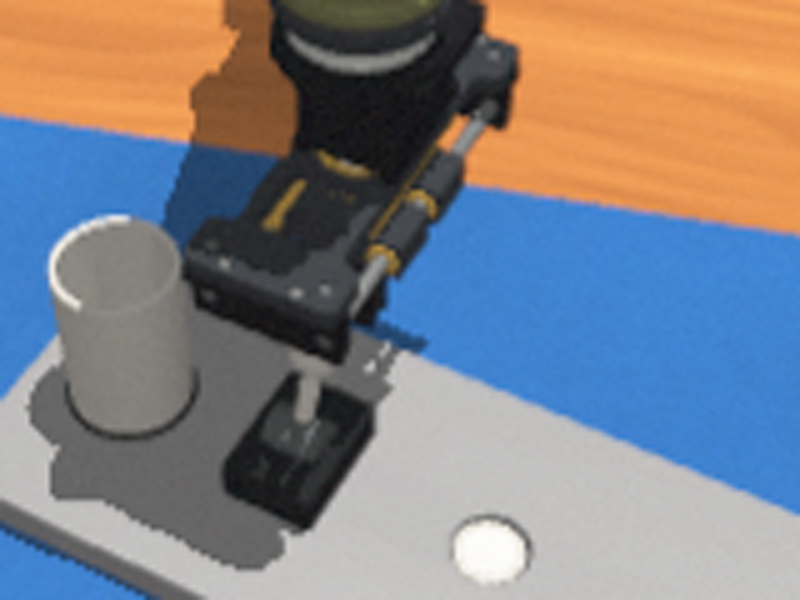

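Fingers are behind the ball, with the stick visible at s7 (308,385). Pushing along the cleaner's +x.

```bash
python3 -m handwheel '[{"xyz":[0.7,-0.2,0],"angular":[0,0,0]},{"xyz":[1.0,-0.3,0],"angular":[0,0,0]},{"xyz":[1.0,-0.3,0],"angular":[0,0,0]}]'
python3 st.py 0.551 -0.0575 0.08
python3 -m handwheel '[{"xyz":[1.0,-0.35,0],"angular":[0,0,0]},{"xyz":[0.8,-0.3,0],"angular":[0,0,0]}]'
python3 st.py 0.551 -0.0575 0.08
```

```text
time: 6.83
position: [0.5237, -0.0495, 0.0806]
tool_rot: [0.216, 1.561, -0.214]
ft_force: [-2.9, 0.6, 2.8]
grip_width: 0.007
t 6.83 p [ 0.5237 -0.0495  0.0806] jaw -15.71 dyaw -0.29 tiltfix deg [-0.09 -0.03 -0.  ] F [-2.9  0.6  2.8] grip mm 0.6
delta cm [ 2.73 -0.8  -0.06]
time: 7.0
position: [0.5443, -0.0557, 0.0818]
tool_rot: [0.217, 1.56, -0.212]
ft_force: [-0.8, 1.7, 0.5]
grip_width: 0.003
t 7.0 p [ 0.5443 -0.0557  0.0818] jaw -15.67 dyaw -0.33 tiltfix deg [-0.17  0.01  0.  ] F [-0.8  1.7  0.5] grip mm 0.2
delta cm [ 0.67 -0.18 -0.18]
```

```bash
python3 -m handwheel '[{"xyz":[0.5,-0.15,-0.15],"angular":[0,0,0]}]'
python3 -m handwheel '[{"xyz":[0.4,-0.1,-0.1],"angular":[0,0,0]}]'
python3 st.py 0.551 -0.0575 0.08
python3 - <<'E'
from h import *
d=get_image("scene"); crop(d,190,120,350,240,5,"s8.png")
E
```

```text
time: 7.08
position: [0.5511, -0.0577, 0.0809]
tool_rot: [0.217, 1.559, -0.212]
ft_force: [-0.9, 0.8, 0.3]
grip_width: 0.006
time: 7.17
position: [0.5555, -0.0589, 0.0798]
tool_rot: [0.217, 1.56, -0.213]
ft_force: [-14.4, 4.5, 10.2]
grip_width: 0.004
t 7.17 p [ 0.5555 -0.0589  0.0798] jaw -15.69 dyaw -0.31 tiltfix deg [-0.16  0.01  0.  ] F [-14.4   4.5  10.2] grip mm 0.4
delta cm [-0.45  0.14  0.02]
```

View pics/s8.png

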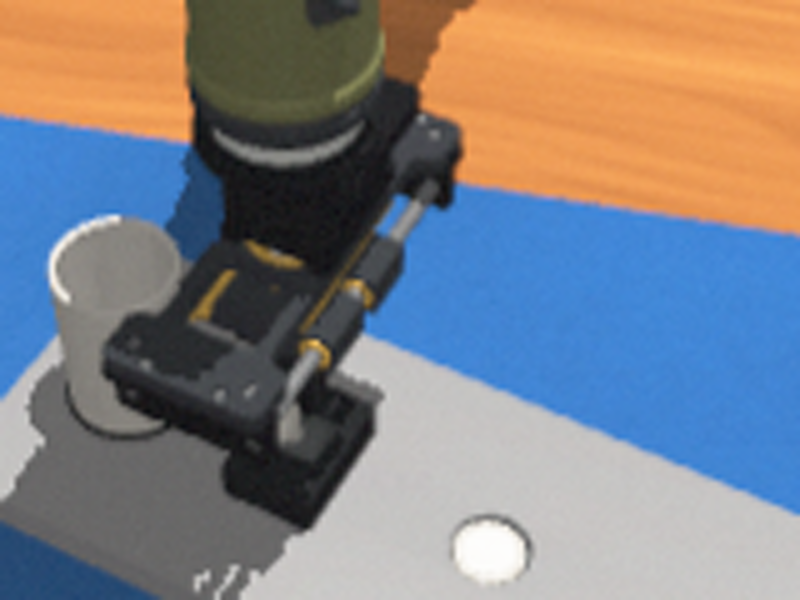

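Force rose to about 17 N, so the hard stop is reached. Backing off, lifting, then going to the brush.

```bash
python3 -m handwheel '[{"xyz":[-1.5,0.4,0],"angular":[0,0,0]},{"xyz":[-1,0.3,2.5],"angular":[0,0,0]},{"xyz":[0,0,3.5],"angular":[0,0,0]},{"xyz":[0,0,4],"angular":[0,0,0]},{"xyz":[0,-1,4],"angular":[0,0,0]}]' 0
python3 -m handwheel '[{"xyz":[0,-2.5,4],"angular":[0,0,0]},{"xyz":[0,-3.5,2],"angular":[0,0,0]},{"xyz":[0,-4,0],"angular":[0,0,0]},{"xyz":[0,-4,0],"angular":[0,0,0]},{"xyz":[-0.2,-4,0],"angular":[0,0,0]}]' 4.5 20
python3 st.py 0.508 -0.3325 0.27
python3 - <<'E'
from h import *
d=get_image("scene"); crop(d,190,120,350,240,5,"s9.png")
E
```

```text
time: 7.63
position: [0.5232, -0.0605, 0.2133]
tool_rot: [0.211, 1.581, -0.216]
ft_force: [0.6, 0.5, -0.7]
grip_width: 0.008
time: 8.05
position: [0.53, -0.2353, 0.2847]
tool_rot: [0.198, 1.557, -0.194]
ft_force: [1.8, -0.4, -0.3]
grip_width: 0.298
t 8.05 p [ 0.53   -0.2353  0.2847] jaw -14.3 dyaw -1.7 tiltfix deg [-0.09  0.32  0.  ] F [ 1.8 -0.4 -0.3] grip mm 25.9
delta cm [-2.2  -9.72 -1.47]
```

View pics/s9.png

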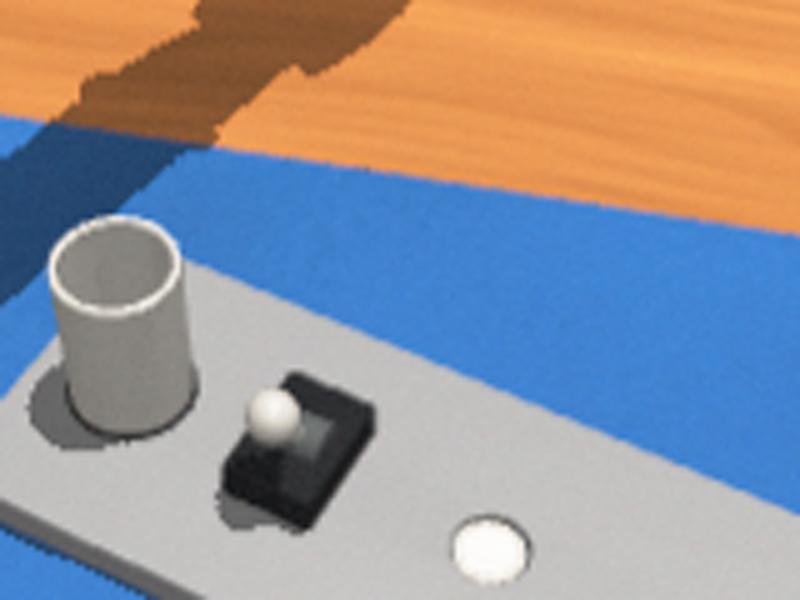

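The ball now leans away, at s9 (272,417), and the cell is still seated at (490,548). On to the brush.

```bash
python3 - <<'E'
from h import *
d=get_image("scene"); b=plane(d,(190+272/5-.4,120+417/5-.4),.088); print("ball",b.round(4), "along ex from pivot",(b[0]-.555)*.961-(b[1]+.0586)*.276)
E
python3 -m handwheel '[{"xyz":[-1,-3.5,0],"angular":[0,0,-1.7]},{"xyz":[-1,-3,-0.5],"angular":[0,0,0]},{"xyz":[-0.5,-1.5,-0.5],"angular":[0,0.3,0]},{"xyz":[0,0,0],"angular":[0,0,0]}]' 4.5
python3 st.py 0.508 -0.3325 0.25
```

```text
ball [ 0.5776 -0.0655  0.088 ] along ex from pivot 0.023627518086820103
time: 8.48
position: [0.5032, -0.3228, 0.2738]
tool_rot: [0.228, 1.558, -0.237]
ft_force: [-0.9, -0.0, -0.1]
grip_width: 0.516
t 8.48 p [ 0.5032 -0.3228  0.2738] jaw -16.96 dyaw 0.96 tiltfix deg [ 0.34 -0.01  0.  ] F [-0.9 -0.  -0.1] grip mm 44.9
delta cm [ 0.48 -0.97 -2.38]
```

```bash
python3 -m handwheel '[{"xyz":[0.35,-0.9,-1.5],"angular":[0.3,0,0.9]},{"xyz":[0.1,-0.2,-1.5],"angular":[0,0,0]},{"xyz":[0,0,-0.2],"angular":[0,0,0]}]'
python3 st.py 0.508 -0.3325 0.147
python3 - <<'E'
from h import *
d=get_image("scene"); crop(d,70,50,230,200,4,"s10.png")
d=get_image("top"); crop(d,300,130,420,250,5,"t10.png")
E
```

```text
time: 8.73
position: [0.5095, -0.334, 0.242]
tool_rot: [0.22, 1.556, -0.221]
ft_force: [-1.0, 0.8, -0.1]
grip_width: 0.519
t 8.73 p [ 0.5095 -0.334   0.242 ] jaw -16.09 dyaw 0.09 tiltfix deg [0.07 0.21 0.  ] F [-1.   0.8 -0.1] grip mm 45.1
delta cm [-0.15  0.15 -9.5 ]
```

View pics/s10.png

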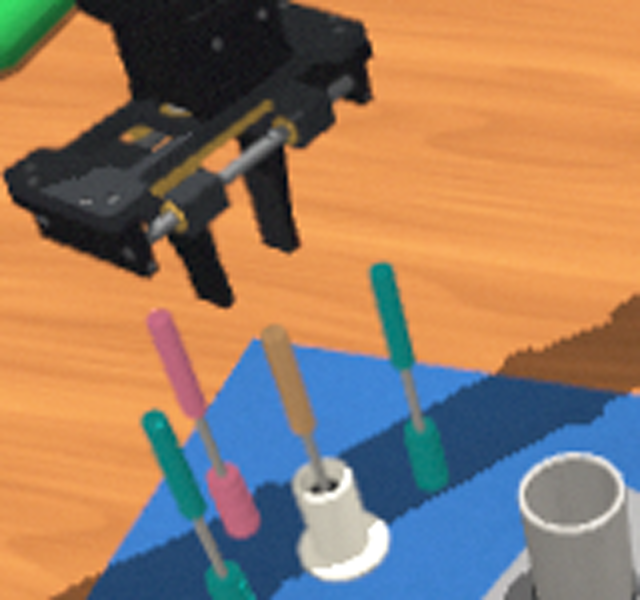

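The fingers straddle the wooden handle, whose top is at s10 (275,330). Descending.

```bash
python3 -m handwheel '[{"xyz":[-0.1,0.15,-2.5],"angular":[0,0.2,0]},{"xyz":[-0.05,0,-2.5],"angular":[0,0,0]}]'
python3 st.py 0.508 -0.3325 0.15
python3 -m handwheel '[{"xyz":[-0.1,0,-2],"angular":[0,0,0]},{"xyz":[0,0,-1],"angular":[0,0,0]}]'
python3 st.py 0.508 -0.3325 0.15
```

```text
time: 9.0
position: [0.5132, -0.3328, 0.1998]
tool_rot: [0.214, 1.546, -0.221]
ft_force: [0.1, 0.2, -1.0]
grip_width: 0.52
t 9.0 p [ 0.5132 -0.3328  0.1998] jaw -15.88 dyaw -0.12 tiltfix deg [0.36 0.76 0.  ] F [ 0.1  0.2 -1. ] grip mm 45.2
delta cm [-0.52  0.03 -4.98]
time: 9.17
position: [0.5136, -0.3302, 0.1689]
tool_rot: [0.212, 1.545, -0.217]
ft_force: [0.3, -0.4, 0.7]
grip_width: 0.514
t 9.17 p [ 0.5136 -0.3302  0.1689] jaw -15.69 dyaw -0.31 tiltfix deg [0.31 0.84 0.  ] F [ 0.3 -0.4  0.7] grip mm 44.7
delta cm [-0.56 -0.23 -1.89]
```

```bash
python3 -m handwheel '[{"xyz":[-0.4,-0.2,-0.9],"angular":[0.3,0.8,-0.3]},{"xyz":[-0.3,-0.1,-0.7],"angular":[0,0.1,0]}]'
python3 st.py 0.508 -0.3325 0.15
python3 -m handwheel '[{"xyz":[0,0,0],"angular":[0,0,0]}]'
python3 st.py 0.508 -0.3325 0.15
```

```text
time: 9.33
position: [0.5082, -0.3312, 0.1531]
tool_rot: [0.217, 1.56, -0.216]
ft_force: [-0.1, 0.4, 1.2]
grip_width: 0.518
t 9.33 p [ 0.5082 -0.3312  0.1531] jaw -15.8 dyaw -0.2 tiltfix deg [-0.05 -0.02 -0.  ] F [-0.1  0.4  1.2] grip mm 45.1
delta cm [-0.02 -0.13 -0.31]
time: 9.42
position: [0.5075, -0.3311, 0.1523]
tool_rot: [0.218, 1.562, -0.216]
ft_force: [0.0, 0.6, 0.3]
grip_width: 0.514
t 9.42 p [ 0.5075 -0.3311  0.1523] jaw -15.81 dyaw -0.19 tiltfix deg [-0.08 -0.13 -0.  ] F [0.  0.6 0.3] grip mm 44.7
delta cm [ 0.05 -0.14 -0.23]
```

Good. Closing on the handle with 25 N.

```bash
python3 -m handwheel '[{"xyz":[0,-0.1,-0.1],"angular":[0,0,0]},{"xyz":[0,0,0],"angular":[0,0,0]},{"xyz":[0,0,0],"angular":[0,0,0]},{"xyz":[0,0,0],"angular":[0,0,0]}]' 0.8 25
python3 -m handwheel '[{"xyz":[0,0,0],"angular":[0,0,0]},{"xyz":[0,0,0],"angular":[0,0,0]}]'
python3 st.py 0.508 -0.3325 0.15
```

```text
time: 9.75
position: [0.5092, -0.3334, 0.1543]
tool_rot: [0.216, 1.558, -0.217]
ft_force: [-1.6, -0.5, -0.8]
grip_width: 0.299
time: 9.92
position: [0.5096, -0.3338, 0.1554]
tool_rot: [0.216, 1.556, -0.217]
ft_force: [-0.3, 0.2, -1.4]
grip_width: 0.176
t 9.92 p [ 0.5096 -0.3338  0.1554] jaw -15.83 dyaw -0.17 tiltfix deg [0.07 0.2  0.  ] F [-0.3  0.2 -1.4] grip mm 15.3
delta cm [-0.16  0.13 -0.54]
```

```bash
python3 -m handwheel '[{"xyz":[0,0,0.3],"angular":[0,0,0]},{"xyz":[0,0,1.5],"angular":[0,0,0]},{"xyz":[0,0,2.5],"angular":[0,0,0]},{"xyz":[0,0,3],"angular":[0,0,0]},{"xyz":[0,0,3],"angular":[0,0,0]}]'
python3 -m handwheel '[{"xyz":[0,0,3],"angular":[0,0,0]},{"xyz":[0,0,2],"angular":[0,0,0]},{"xyz":[0,0,0],"angular":[0,0,0]}]'
python3 st.py 0.5268 -0.155 0.30
python3 - <<'E'
from h import *
d=get_image("scene"); crop(d,70,0,270,200,3,"s11.png")
E
```

```text
time: 10.33
position: [0.5055, -0.3311, 0.2548]
tool_rot: [0.22, 1.569, -0.216]
ft_force: [0.3, -0.4, -0.3]
grip_width: 0.174
time: 10.58
position: [0.5068, -0.3326, 0.3142]
tool_rot: [0.217, 1.56, -0.218]
ft_force: [0.6, -0.2, -0.6]
grip_width: 0.177
t 10.58 p [ 0.5068 -0.3326  0.3142] jaw -15.89 dyaw -0.11 tiltfix deg [ 0.03 -0.    0.  ] F [ 0.6 -0.2 -0.6] grip mm 15.4
delta cm [ 2.   17.76 -1.42]
```

View pics/s11.png

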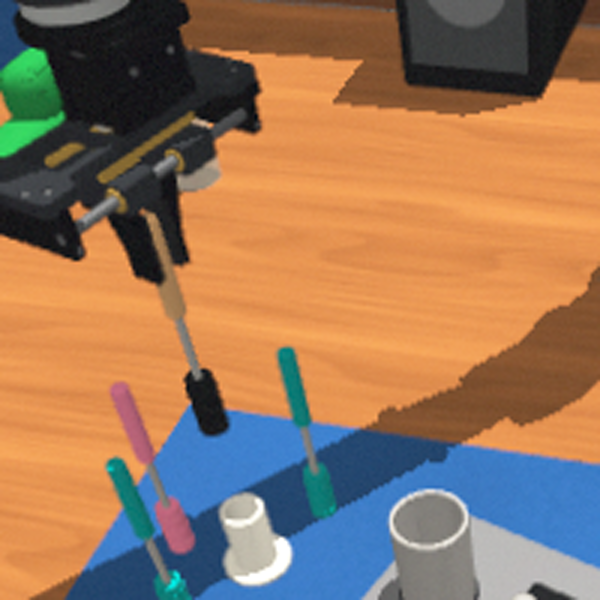

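Run:
```python
from h import *
D={n:get_image(n) for n in("top","scene")}
d=D["scene"]
for P in((.5068,-.3326,.165),(.5068,-.3326,.217)): print(proj(d,P).round(1))
hsv=cv2.cvtColor(d["pixels"],cv2.COLOR_BGR2HSV)
roi=d["pixels"][118:148,125:152]; m=(roi.max(2)<60); ys,xs=np.nonzero(m); print(xs.mean()+125,ys.mean()+118,len(xs),ys.min()+118,ys.max()+118)
# beaker rim: bright ring in scene
t=D["top"]
for n,d,P in(("s",D["scene"],(.5268,-.155,.116)),("t",t,(.5268,-.155,.116))): print(n,proj(d,P).round(1),proj(d,(.5268,-.155,.026)).round(1))
crop(t,280,170,340,230,8,"t11.png")
crop(D["scene"],190,155,240,205,10,"s12.png")
```

```text
[141.6 141.7]
[136.  124.9]
139.46198830409358 135.03508771929825 171 124 145
s [212.1 172.9] [215.6 196.5]
t [298.7 198.3] [296.5 201.8]
```

View pics/s12.png

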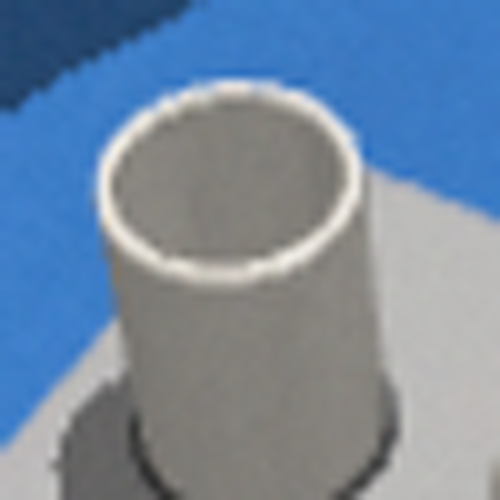

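View pics/t11.png

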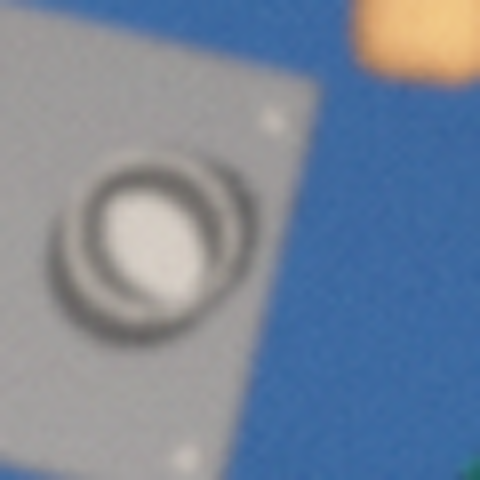

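The lifted brush hangs upright, and the beaker rim centre (212.5,172.5) matches my projection (212.1,172.9). Carrying it over the beaker.

```bash
python3 -m handwheel '[{"xyz":[0.3,2.5,0],"angular":[0,0,0]},{"xyz":[0.4,3.5,0],"angular":[0,0,0]},{"xyz":[0.4,3.5,0],"angular":[0,0,0]},{"xyz":[0.4,3.5,0],"angular":[0,0,0]},{"xyz":[0.3,2.5,-0.3],"angular":[0,0,0]}]'
python3 -m handwheel '[{"xyz":[0.1,0.8,-0.3],"angular":[0,0,0]},{"xyz":[0,0,0],"angular":[0,0,0]}]'
python3 st.py 0.5268 -0.155 0.30
```

```text
time: 11.15
position: [0.5155, -0.1777, 0.2958]
tool_rot: [0.23, 1.582, -0.234]
ft_force: [0.8, 0.0, -0.5]
grip_width: 0.177
time: 11.32
position: [0.5161, -0.1609, 0.2882]
tool_rot: [0.223, 1.59, -0.222]
ft_force: [-0.4, -0.2, -1.2]
grip_width: 0.171
t 11.32 p [ 0.5161 -0.1609  0.2882] jaw -16.2 dyaw 0.2 tiltfix deg [-0.28 -1.71 -0.  ] F [-0.4 -0.2 -1.2] grip mm 14.9
delta cm [1.07 0.59 1.18]
```

```bash
python3 -m handwheel '[{"xyz":[0.7,0.4,0.3],"angular":[-0.3,-1.7,0.2]},{"xyz":[0.4,0.1,0.1],"angular":[0,0,0]},{"xyz":[0,0,0],"angular":[0,0,0]}]'
python3 st.py 0.5268 -0.155 0.30
python3 - <<'E'
from h import *
d=get_image("scene"); crop(d,160,40,280,200,3.7,"s13.png")
E
```

```text
time: 11.57
position: [0.5253, -0.158, 0.2885]
tool_rot: [0.218, 1.566, -0.222]
ft_force: [-0.0, 0.1, -0.7]
grip_width: 0.174
t 11.57 p [ 0.5253 -0.158   0.2885] jaw -16.06 dyaw 0.06 tiltfix deg [ 0.1  -0.37  0.  ] F [-0.   0.1 -0.7] grip mm 15.1
delta cm [0.15 0.3  1.15]
```

View pics/s13.png

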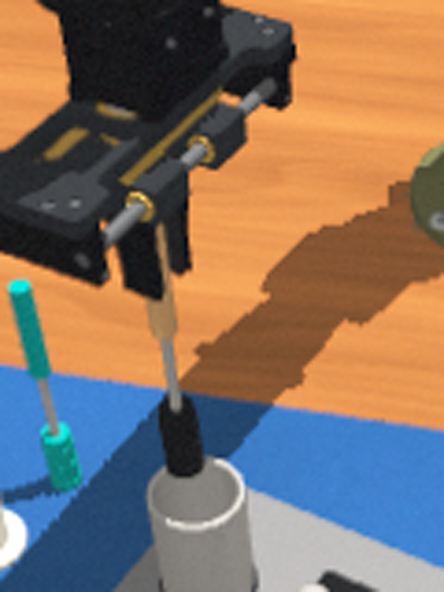

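The brush hangs centred above the beaker mouth, with its bristle bottom at s13 (183,470). Lowering for the first stroke.

```bash
python3 -m handwheel '[{"xyz":[0.15,0.3,-1.0],"angular":[0,-0.3,0]},{"xyz":[0,0,-1.5],"angular":[0,0,0]}]'
python3 st.py 0.5268 -0.155 0.178
python3 -m handwheel '[{"xyz":[-0.05,0,-2],"angular":[0,0,0]},{"xyz":[-0.05,0,-2],"angular":[0,0,0]}]'
python3 st.py 0.5268 -0.155 0.178
```

```text
time: 11.78
position: [0.5275, -0.159, 0.2647]
tool_rot: [0.222, 1.556, -0.227]
ft_force: [0.1, 0.9, -0.5]
grip_width: 0.174
t 11.78 p [ 0.5275 -0.159   0.2647] jaw -16.39 dyaw 0.39 tiltfix deg [0.23 0.14 0.  ] F [ 0.1  0.9 -0.5] grip mm 15.2
delta cm [-0.07  0.4  -8.67]
time: 11.95
position: [0.5268, -0.1618, 0.2234]
tool_rot: [0.224, 1.553, -0.231]
ft_force: [-0.3, -0.6, -0.8]
grip_width: 0.175
t 11.95 p [ 0.5268 -0.1618  0.2234] jaw -16.61 dyaw 0.61 tiltfix deg [0.31 0.28 0.  ] F [-0.3 -0.6 -0.8] grip mm 15.2
delta cm [-0.    0.68 -4.54]
```

```bash
python3 -m handwheel '[{"xyz":[0,0.6,-1.6],"angular":[0.3,0.3,0.6]},{"xyz":[0,0.3,-1.6],"angular":[0,0,0]},{"xyz":[0,0.1,-0.7],"angular":[0,0,0]}]'
python3 st.py 0.5268 -0.155 0.178
```

```text
time: 12.2
position: [0.523, -0.1551, 0.1776]
tool_rot: [0.223, 1.566, -0.226]
ft_force: [-0.1, 0.3, -0.5]
grip_width: 0.18
t 12.2 p [ 0.523  -0.1551  0.1776] jaw -16.39 dyaw 0.39 tiltfix deg [ 0.05 -0.4   0.  ] F [-0.1  0.3 -0.5] grip mm 15.7
delta cm [0.38 0.01 0.04]
```

```bash
python3 -m handwheel '[{"xyz":[0.3,0,-0.3],"angular":[0,-0.4,0.3]}]'
python3 -m handwheel '[{"xyz":[0.1,0,-0.2],"angular":[0,0,0]}]'
python3 st.py 0.5268 -0.155 0.178
python3 - <<'E'
from h import *
d=get_image("scene"); crop(d,160,90,280,220,4.5,"s14.png")
E
```

```text
time: 12.28
position: [0.5258, -0.1559, 0.1755]
tool_rot: [0.221, 1.56, -0.222]
ft_force: [-5.8, 1.3, 31.5]
grip_width: 0.178
time: 12.37
position: [0.5266, -0.1568, 0.1757]
tool_rot: [0.222, 1.56, -0.222]
ft_force: [-5.4, 1.0, 17.4]
grip_width: 0.183
t 12.37 p [ 0.5266 -0.1568  0.1757] jaw -16.21 dyaw 0.21 tiltfix deg [-0.   -0.04 -0.  ] F [-5.4  1.  17.4] grip mm 16.0
delta cm [0.02 0.18 0.23]
```

View pics/s14.png

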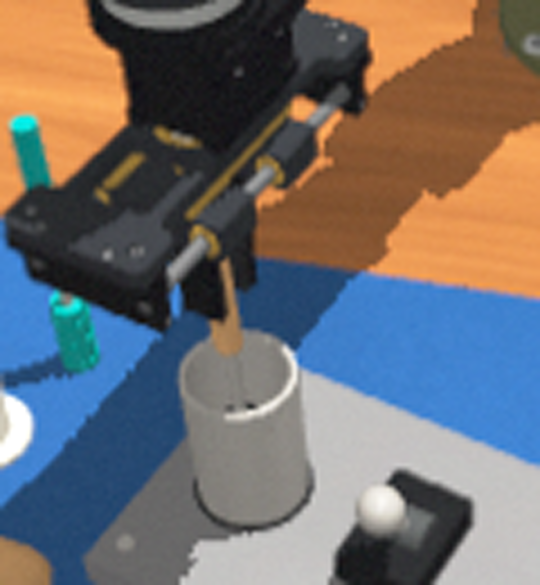

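The brush touched bottom at TCP z 0.1755, with an upward force on the tool. Next is raise 1, about 6 cm.

```bash
python3 -m handwheel '[{"xyz":[0,0.1,1.5],"angular":[0,0,0]},{"xyz":[0,0,2.0],"angular":[0,0,0]},{"xyz":[0,0,2.0],"angular":[0,0,0]},{"xyz":[0,0,0.5],"angular":[0,0,0]}]'
python3 st.py 0.5268 -0.155 0.238
```

```text
time: 12.75
position: [0.5251, -0.1592, 0.2375]
tool_rot: [0.225, 1.562, -0.227]
ft_force: [0.0, -0.9, 0.5]
grip_width: 0.175
t 12.75 p [ 0.5251 -0.1592  0.2375] jaw -16.51 dyaw 0.51 tiltfix deg [ 0.06 -0.18  0.  ] F [ 0.  -0.9  0.5] grip mm 15.3
delta cm [0.17 0.42 0.05]
```

```bash
python3 -m handwheel '[{"xyz":[0.1,0.4,-1.3],"angular":[0,0,0.5]},{"xyz":[0,0.1,-1.8],"angular":[0,0,0]},{"xyz":[0,0.1,-1.5],"angular":[0,0,0]},{"xyz":[0,0.1,-0.6],"angular":[0,0,0]}]'
python3 st.py 0.5268 -0.155 0.178
```

```text
time: 13.08
position: [0.5281, -0.1542, 0.1843]
tool_rot: [0.219, 1.554, -0.222]
ft_force: [-0.3, 0.6, -1.4]
grip_width: 0.179
t 13.08 p [ 0.5281 -0.1542  0.1843] jaw -16.11 dyaw 0.11 tiltfix deg [0.13 0.3  0.  ] F [-0.3  0.6 -1.4] grip mm 15.5
delta cm [-0.13 -0.08 -0.63]
```

```bash
python3 -m handwheel '[{"xyz":[0,0,-0.5],"angular":[0.1,0.3,0]},{"xyz":[0,0,-0.15],"angular":[0,0,0]}]'
python3 st.py 0.5268 -0.155 0.178
python3 -m handwheel '[{"xyz":[0,0,1.5],"angular":[0,0,0]},{"xyz":[0,0,2.0],"angular":[0,0,0]},{"xyz":[0,0,2.0],"angular":[0,0,0]},{"xyz":[0,0,0.5],"angular":[0,0,0]}]'
python3 st.py 0.5268 -0.155 0.238
```

```text
time: 13.25
position: [0.527, -0.1539, 0.1755]
tool_rot: [0.22, 1.563, -0.221]
ft_force: [-2.0, 0.5, 16.6]
grip_width: 0.177
t 13.25 p [ 0.527  -0.1539  0.1755] jaw -16.09 dyaw 0.09 tiltfix deg [-0.  -0.2 -0. ] F [-2.   0.5 16.6] grip mm 15.4
delta cm [-0.02 -0.11  0.25]
time: 13.58
position: [0.525, -0.154, 0.2337]
tool_rot: [0.22, 1.57, -0.223]
ft_force: [1.2, -0.3, -0.6]
grip_width: 0.176
t 13.58 p [ 0.525  -0.154   0.2337] jaw -16.12 dyaw 0.12 tiltfix deg [ 0.02 -0.64  0.  ] F [ 1.2 -0.3 -0.6] grip mm 15.3
delta cm [ 0.18 -0.1   0.43]
```

Second touch and raise are done (58 mm). Now the third time down.

```bash
python3 -m handwheel '[{"xyz":[0.1,0,-1.3],"angular":[0,-0.6,0]},{"xyz":[0,0,-1.8],"angular":[0,0,0]},{"xyz":[0,0,-1.4],"angular":[0,0,0]},{"xyz":[0,0,-0.6],"angular":[0,0,0]}]'
python3 st.py 0.5268 -0.155 0.1765
```

```text
time: 13.92
position: [0.5288, -0.155, 0.1834]
tool_rot: [0.22, 1.551, -0.221]
ft_force: [-0.2, 0.4, -0.4]
grip_width: 0.173
t 13.92 p [ 0.5288 -0.155   0.1834] jaw -16.12 dyaw 0.12 tiltfix deg [0.07 0.46 0.  ] F [-0.2  0.4 -0.4] grip mm 15.1
delta cm [-0.2  -0.   -0.69]
```

```bash
python3 -m handwheel '[{"xyz":[-0.1,0,-0.5],"angular":[0,0.4,0]},{"xyz":[0,0,-0.15],"angular":[0,0,0]}]'
python3 st.py 0.5268 -0.155 0.1765
```

```text
time: 14.08
position: [0.5272, -0.1549, 0.1755]
tool_rot: [0.22, 1.561, -0.222]
ft_force: [-0.9, 1.3, 10.2]
grip_width: 0.176
t 14.08 p [ 0.5272 -0.1549  0.1755] jaw -16.12 dyaw 0.12 tiltfix deg [ 0.06 -0.08  0.  ] F [-0.9  1.3 10.2] grip mm 15.3
delta cm [-0.04 -0.01  0.1 ]
```

Bottom touched for the third time. Releasing.

```bash
python3 -m handwheel '[{"xyz":[0,0,0],"angular":[0,0,0]},{"xyz":[0,0,0],"angular":[0,0,0]},{"xyz":[0,0,0],"angular":[0,0,0]},{"xyz":[0,0,0],"angular":[0,0,0]},{"xyz":[0,0,0],"angular":[0,0,0]}]' 8.0
python3 -m handwheel '[{"xyz":[0,0,0],"angular":[0,0,0]},{"xyz":[0,0,0],"angular":[0,0,0]},{"xyz":[0,0,0],"angular":[0,0,0]}]'
python3 st.py 0.5268 -0.155 0.1765
python3 - <<'E'
from h import *
d=get_image("scene"); crop(d,160,90,280,220,4.5,"s15.png")
E
```

```text
time: 14.5
position: [0.5282, -0.1553, 0.1764]
tool_rot: [0.219, 1.56, -0.222]
ft_force: [-0.0, 0.2, -0.6]
grip_width: 0.473
time: 14.75
position: [0.5284, -0.1553, 0.1767]
tool_rot: [0.219, 1.559, -0.222]
ft_force: [-0.1, 0.1, -0.1]
grip_width: 0.693
t 14.75 p [ 0.5284 -0.1553  0.1767] jaw -16.11 dyaw 0.11 tiltfix deg [0.1  0.02 0.  ] F [-0.1  0.1 -0.1] grip mm 60.3
delta cm [-0.16  0.03 -0.02]
```

View pics/s15.png

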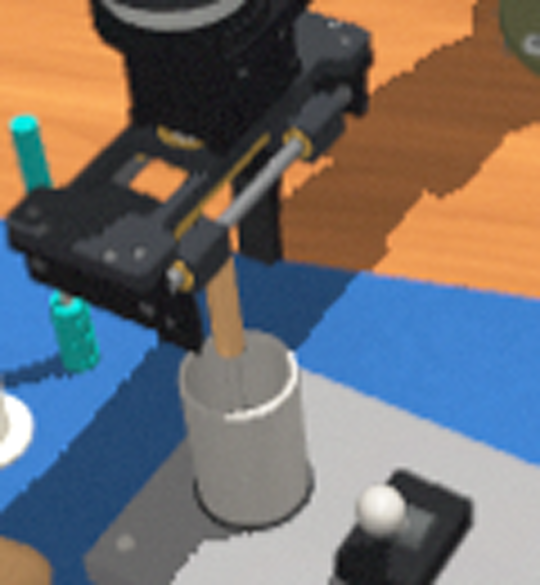

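The brush stands nearly upright by itself, with the handle at s15 (225,310). I'll raise slowly straight up.

```bash
python3 -m handwheel '[{"xyz":[-0.1,0,0.7],"angular":[0,0,0]},{"xyz":[0,0,1],"angular":[0,0,0]},{"xyz":[0,0,1.5],"angular":[0,0,0]},{"xyz":[0,0,2],"angular":[0,0,0]},{"xyz":[0,0,2],"angular":[0,0,0]}]' 8.0
python3 -m handwheel '[{"xyz":[0,0,3],"angular":[0,0,0]},{"xyz":[0,0,3],"angular":[0,0,0]},{"xyz":[-1,2,2],"angular":[0,0,0]},{"xyz":[-2,3,0],"angular":[0,0,0]},{"xyz":[-2,3,0],"angular":[0,0,0]}]'
python3 -m handwheel '[{"xyz":[-2,3,0],"angular":[0,0,0]},{"xyz":[-1,2,0],"angular":[0,0,0]},{"xyz":[0,0,0],"angular":[0,0,0]},{"xyz":[0,0,0],"angular":[0,0,0]}]'
python3 st.py
python3 - <<'E'
from h import *
D={n:get_image(n) for n in("top","scene")}
crop(D["scene"],80,60,420,310,2.3,"s16.png"); crop(D["top"],120,130,400,250,2.8,"t16.png")
E
```

```text
time: 15.22
position: [0.5241, -0.1547, 0.2495]
tool_rot: [0.22, 1.567, -0.223]
ft_force: [0.9, -0.3, -0.9]
grip_width: 0.915
time: 15.63
position: [0.4752, -0.0815, 0.3428]
tool_rot: [0.228, 1.553, -0.238]
ft_force: [0.4, 0.2, -0.4]
grip_width: 0.919
time: 15.97
position: [0.4415, -0.0242, 0.3497]
tool_rot: [0.226, 1.545, -0.227]
ft_force: [0.3, -0.3, 0.9]
grip_width: 0.919
t 15.97 p [ 0.4415 -0.0242  0.3497] jaw -16.55 dyaw 0.55 tiltfix deg [0.14 0.81 0.  ] F [ 0.3 -0.3  0.9] grip mm 79.9
```

View pics/s16.png

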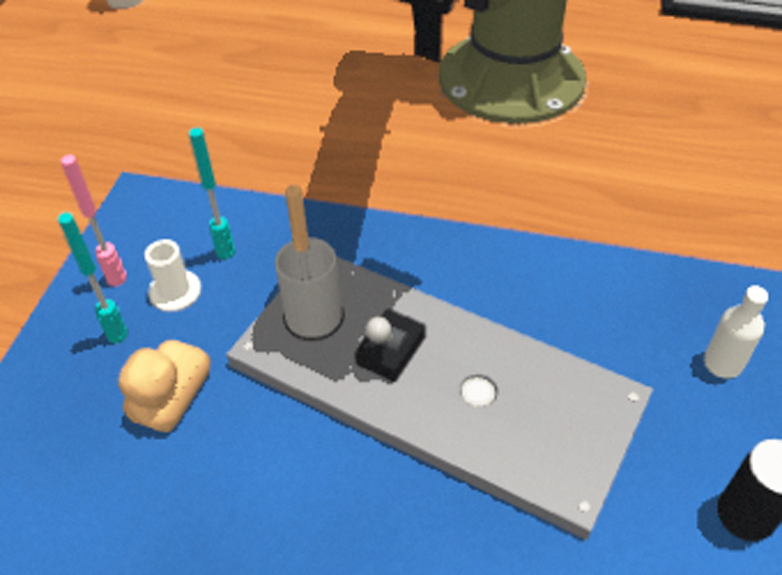

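View pics/t16.png

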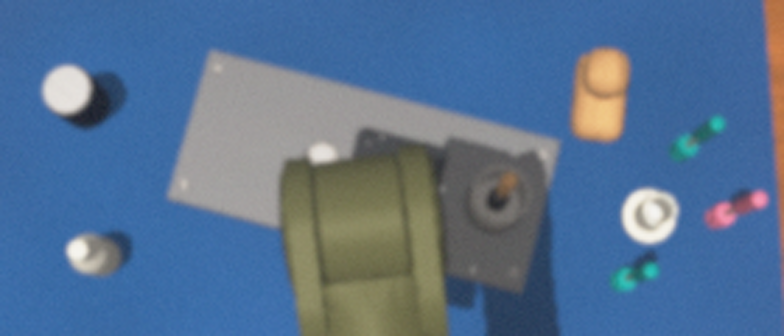

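All in place: brush upright in the beaker (handle top at s16 (294,189)), ball over at (377,330), cell flush at (478,391), bystanders where they were. One last numeric check, then I hand in.

Run:
```python
from h import *
D={n:get_image(n) for n in("top","scene")}
d=D["scene"]; hsv=cv2.cvtColor(d["pixels"],cv2.COLOR_BGR2HSV)
w=((hsv[...,2]>205)&(hsv[...,1]<40)).astype(np.uint8); w[:222]=0;w[240:]=0;w[:,:270]=0;w[:,305:]=0
k,l,st,ce=cv2.connectedComponentsWithStats(w); i=1+st[1:,4].argmax(); print("cell",ce[i],st[i,4],"at z.022",plane(d,ce[i],.022).round(4),"z.028",plane(d,ce[i],.028).round(4))
p,e=tri(D["top"],(120+508/2.8,130+181/2.8),d,(80+294/2.3,60+190/2.3)); print("handle top",p.round(4),e)
close_job()
```

```text
cell [287.37142857 230.10714286] 140 at z.022 [0.5866 0.0415 0.022 ] z.028 [0.5905 0.0418 0.028 ]
handle top [ 0.5252 -0.1551  0.2122] 9.543887714739824e-05
the job is handed in; nothing more can be done
```

The whole sequence was completed in about 16 of the 64 s and the job is handed in; no verdict was reported.

**What I did:**
- **Cell:** I gripped it lightly, dragged it along the deck and let it drop into the pocket.
- **Switch:** I pushed the toggle away from the robot until it hit its stop, at about 17 N.
- **Brush:** I lowered it to the beaker floor three times, with contact felt at the same height each time. The raises between were about 62 and 58 mm. Then I released it and moved the arm clear.

**Last checks:**
- **Cell:** The picture shows it flush, with the pocket's dark ring around it. Its measured centre is (0.587, 0.042), against (0.584, 0.042) for the pocket, which is inside the 4 mm limit. With the cameras good to about 2 mm, that margin is thin on the numbers alone.
- **Switch:** After the push the ball measured 23.6 mm past the pivot, against 24 mm for fully over. It looked the same in the final picture.
- **Brush:** The handle top is at (0.525, -0.155, 0.212), right over the beaker's axis, so the brush stands almost upright.
- **Bystanders:** The spray bottle, can, shoe last and look-alike brushes look unmoved in the pictures. I did not measure them again.

No check failed. The arm drifted by a millimetre or two per row at times, and I corrected for that as I went.

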